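Fit a fuse with sprung tongs

TASK

Take the sprung tongs from their stand and use them, not the gripper's own fingers, to pull the slim fuse out of the wooden rack, squeezing it gently. Set it in the bore of the grey fuse base and press it fully down against the stiff contact pin until it sits on the bore's floor, pressing with about 12 N there for a moment and never more than 20 N; then let go of it and put the tongs back upright in their stand. Leave the thick fuse and the other things alone.

Things in the scene. Friction and masses are not known exactly. Their poses are not given: they have to be found in the camera images.
- tongs: Sprung steel tongs standing upright in their stand, jaws down, 113 mm high, 0.12 kg; a dark cross-piece on top (36 mm along y, 16 along x, 103 to 113 mm up) carries two arms on pivots 107 mm up. Origin: midway between the jaw tips, at tip level; z points up to the cross-piece, y is the squeezing direction
- tongs_grip (a point): middle of the tongs, 73 mm above the tips, between the flat black rubber grip pads on the outsides of the arms (18 mm wide, 56 to 90 mm above the tips): pinch them from above along the tongs' y. Over the pads: 45 mm left alone; 41.5 mm carries the tongs with the jaws open (springs push about 8 N); 38 mm closes the jaws on the slim fuse (springs about 15 N)
- jaw_l: The tongs' arm and jaw on their +y side; origin on its pivot. Tips move 3 times as far as the pads: 33 mm apart inside left alone, 24 mm (39 over the outsides) at 41.5 mm over the pads. About a third of the pad force beyond 15 N reaches the fuse: 25 to 35 N on the pads holds it well. Over 18 N of a jaw on the fuse crushes it
- jaw_r: The tongs' arm and jaw on their -y side; origin on its pivot. Both jaws have an upright V groove (lowest 15 mm, for round fuses) and above it, 17 mm above the tip, an inner shoulder that comes to rest on the fuse's top when the fuse is pressed down
- stand: Dark steel tongs stand, fixed: a foot 70 x 100 x 6 mm with an upright open pocket, inside 20 mm (x) by 56 mm (y), its floor 6 mm and its rim 40 mm above the worktop. Origin: centre of the underside, below the pocket's centre. The tongs stand in it with their tips on the floor, their y along the stand's y
- rack: Wooden fuse rack, fixed, 46 x 104 x 30 mm (x, y, z), origin at the centre of the underside; two wells 20 mm deep (floor 10 mm up), the slim fuse's at y = +25 mm and the thick fuse's at y = -25 mm
- fuse: The slim cartridge fuse: a white ceramic cylinder with steel caps, 14 mm in diameter, 51 mm long, 0.05 kg, standing in the rack. Origin: centre of its foot; z along it
- stub_fuse: The thick short fuse, 22 mm in diameter, 42 mm long, standing in the rack; origin at the centre of its foot. To be left alone
- base: Grey fuse base, fixed, 64 x 64 x 45 mm, a screw lug on two sides; origin at the centre of the underside. In the middle of its top a 15.6 mm bore with a 3 mm chamfer, 33 mm deep. The fuse is home when its foot is on the hard floor, 12 mm above the underside; its top is then 18 mm above the base
- seat: The bore's hard brass floor with its contact pin; origin at the centre of the floor, z up. The pin, 8 mm thick, stands 2 to 8 mm out of the floor (not measured); it yields stiffly, at about 5 N, and stays where it is pushed; pushed right down it is flush with the floor
- relay: bystander: small boxy brown relay, 29 x 29 x 34 mm, origin at the centre of its underside
- tape_roll: bystander: roll of black tape, 58 mm across, 19 mm high, origin at the centre of its underside
- spanner: bystander: flat steel spanner, 25 x 125 x 7 mm, origin at the centre of its underside
There are look-alikes about, which are no part of the job. Leave any pink look-alike of the stand alone. There is more than one size of the tongs; the job needs the smaller.

How it is judged:
By the outcome, as a careful person would: the job done as asked, in the order asked, and still so for the second after the job is handed in, with the robot touching nothing.
It also fails if it takes over 72 s, if anything falls off the work surface, if the arm or the gripper's body presses on something with over 40 N, if the wrist force passes 120 N, or if a joint passes its speed limit or range.

ROBOT

A 6-joint arm with a two-finger parallel gripper is mounted at the origin on a cart in front of the work surface, level with it; the furniture and walls round the work are solid. World frame = base frame: x ahead of the robot, y to its left, z up, the work surface at z = 0. Lengths are in m, angles in degrees, forces in N, time in s.
With the tool pointing down it reaches from about 0.35 to 0.85 m from the base axis. Payload 8.1 kg.
Tool frame: the origin (TCP) lies at the very end of the fingers, on their centre line; the grasp point (between the pads) lies 19 mm behind it (grasp_offset is the distance from the TCP to the grasp point, in m); z points along the fingers, y is the line along which they close (so a half turn about z gives the same grasp; the last joint's range is limited). The gripper opens to 85 mm and grips with 20 to 120 N. Pads are 22 mm wide; open, the fingers measure 114 mm over their backs; the gripper's body (76 mm by 85 mm) begins 54 mm behind the grasp point. The pads swing forward as they close: fully open they stand 13 mm farther back than shut.
Start: joints at [63.289, 7.471, 85.268, -0, 87.261, -4.893], TCP at [0.223, 0.557, 0.193] pointing down, gripper open.
Joint ranges: [-169.43, 169.43], [-51.17, 129.36], [1.28, 143.12], [-76.62, 256.62], [0, 156.53], [-152.29, 152.29]. Speed limits (degrees/s): [136.94, 136.94, 159.86, 180, 180, 180].

INTERFACE

Orientations are given as a 3x3 rotation matrix whose columns are the frame's x, y, z axes.
In Python, from bench import get_state, camera, job_done, grasp_offset gives the robot as it stands. The module is installed in compiled form; this text tells all that it offers.
- The arm moves only by the tool apply_moves, never from a script. Its argument "plan" is text: rows parted by semicolons, each of 5 numbers parted by spaces: the closure, from -1 (fully open) to 1 (shut), so that 0 is half open, then the shift along the tool's x, y, z in m, then the turn about the tool's z in degrees. In form: hand dx dy dz turn; .... A call has 1 to 8 rows; each row is the pose to reach, as a shift and turn from the pose commanded when the call began, along the tool's axes at that moment; what a row does not reach only later rows make up. A row lasts 1/12 s, in which the tool goes at most 41.7 mm and 7.16 degrees, less where a joint would pass 70% of its speed; a pose out of reach is approached as far as the arm can. A call with a gripper value outside its range is refused whole. The fingers move at their own pace and stop on an object; "squeeze" is the grip in N (left out, the last holds). Time passes only in rows, so rows that repeat a pose let the fingers close. It gives the time, the measured TCP pose, the force, the opening and the grip force at its end, in the units of the state.
- get_state(): the state, without advancing time (a new reading comes with each control period).
- camera(name): name is "side" or "top" or "wrist"; returns a dict with "pixels" (480x640x3 uint8, red, green, blue), "fovy" (degrees; the focal length in pixels is half the picture's height over the tangent of half this angle, whatever the lens; pixels are square), "cx", "cy" (the principal point, pixels), "rvec" (rotation vector, rad) and "tvec" (3), from world to camera coordinates, as OpenCV has them. Camera axes: x right, y down, z forward; pixel columns grow to the right and rows downward; lengths in m; the calibration is good to about 2 mm. A picture is of the moment at which its call begins. There is no depth.
- job_done(): hands the job in; it is judged then, once.
The state is a dict: "t": time; "joints": joint angles; "dq": joint speeds; "joint_efforts": joint torques, N m; "eef_pos": TCP position; "eef_rot": TCP orientation; "ft_force": force on the tool from outside, world axes, zero at the start; "torque": the same for the moment, N m; "opening": opening from 0.0 (shut) to 1.0 (fully open); "grasp_force": force on a finger pad.
Only numpy, scipy, OpenCV 4.12 (cv2) and the standard library are available. Lean on these libraries where they do the work, as an engineer would, in place of code of your own. Each camera call takes 0.05 s, during which the arm holds its last target. There are 200 camera calls.

## Working session

There is one attempt and no reset: what is moved stays moved. The work goes in short steps, Python scripts to look and compute and a tool call to move; the robot and the scene stay as the last step left them, time stands still between calls to the robot, and variables do not carry over. Pictures are saved under pics/ and viewed, at most 10 in all, crops included, and the job is handed in when it is done.

Besides the shell and the picture viewer there is one more tool, called after ">>>" as name(argument=value, ...) on one line, values as JSON. apply_moves: Moves the arm, as the interface text tells. Its arguments: {"type":"object","properties":{"plan":{"type":"string"},"squeeze":{"type":"number"}},"required":["plan"]}

```bash
mkdir -p pics; cat > h.py <<'E'
import numpy as np, cv2
from bench import get_state, camera, job_done, grasp_offset
def cam(n):
    c=camera(n); f=240/np.tan(np.radians(c["fovy"])/2)
    c["K"]=np.array([[f,0,c["cx"]],[0,f,c["cy"]],[0,0,1]]); c["R"]=cv2.Rodrigues(np.array(c["rvec"],float))[0]; c["t"]=np.array(c["tvec"],float).ravel()
    return c
def save(c,p): cv2.imwrite(p,cv2.cvtColor(c["pixels"],cv2.COLOR_RGB2BGR))
def ray(c,uv):
    o=-c["R"].T@c["t"]; d=c["R"].T@np.linalg.inv(c["K"])@np.array([uv[0],uv[1],1.]); return o,d/np.linalg.norm(d)
def onz(c,uv,z):
    o,d=ray(c,uv); return o+d*(z-o[2])/d[2]
def proj(c,P):
    q=c["K"]@(c["R"]@np.array(P,float)+c["t"]); return q[:2]/q[2]
E
python3 - <<'E'
from h import *
import pickle
C={n:cam(n) for n in("side","top","wrist")}
pickle.dump(C,open("c0.pkl","wb"))
for n in C: save(C[n],f"pics/{n}0.png"); print(n,-C[n]["R"].T@C[n]["t"],C[n]["fovy"])
im=np.hstack([cv2.resize(C[n]["pixels"],(400,300)) for n in("side","wrist")])
print(get_state(),grasp_offset)
E
```

```text
side [0.31792335 0.77827478 0.62132191] 44.793468888974864
top [ 0.3954759  -0.06564034  0.92140084] 52.613373220946364
wrist [0.1496627  0.58628651 0.37256437] 63.29754337547327
{'t': 0.15, 'joints': array([ 6.32884781e+01,  7.50574723e+00,  8.53170021e+01, -5.41239081e-04,
        8.72622125e+01, -4.89100637e+00]), 'dq': array([-0.01789923, -0.10259001, -0.06485667, -0.06656424, -0.02817542,
       -0.01435964]), 'joint_efforts': array([ 6.59321213e-04, -5.70070696e+01, -5.01153767e+01, -2.01796161e-04,
        9.84822807e-03,  2.33824650e-06]), 'eef_pos': array([0.22275783, 0.55657906, 0.19195972]), 'eef_rot': array([[-9.28352926e-01,  3.71699357e-01, -6.58116724e-04],
       [ 3.71699921e-01,  9.28351982e-01, -1.32885562e-03],
       [ 1.17029186e-04, -1.47826894e-03, -9.99998901e-01]]), 'ft_force': array([ 1.04871282, -0.52439008, -0.08884603]), 'torque': array([ 0.02877953, -0.06505934,  0.01136056]), 'grasp_force': 0.0, 'opening': 1.0003514388132775} 0.0187
```

View pics/top0.png

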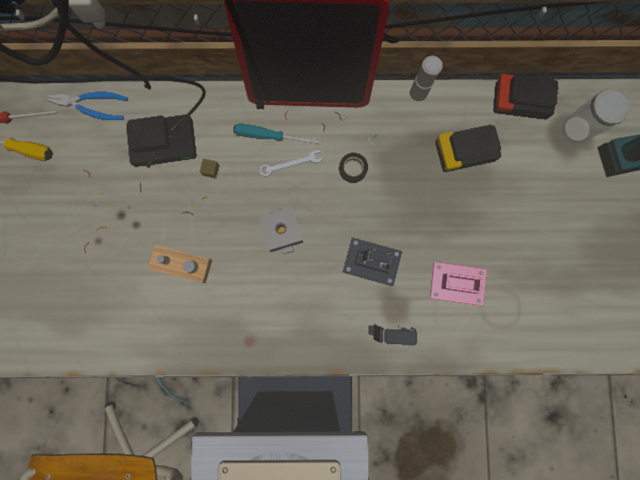

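View pics/side0.png

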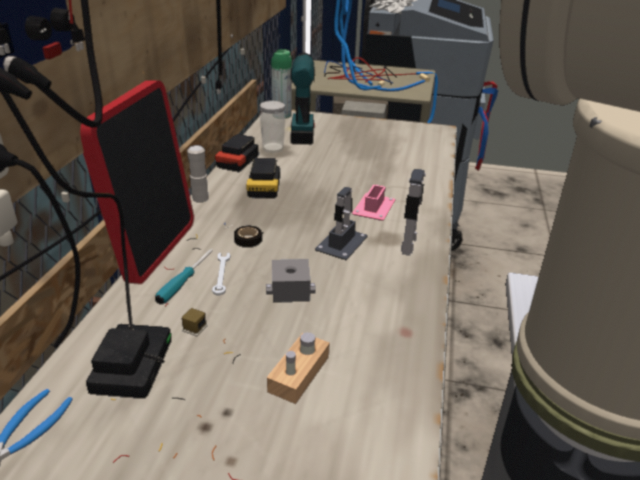

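Top view (x up, y left): dark stand with tongs at (372,260); pink look-alike stand, empty, at (459,284); second tongs standing free at (393,335); rack at (180,264), with the slim fuse at (163,259) and the thick one at (190,267); base at (281,230). In the side view, the tongs in the dark stand (343,205) look smaller than the free ones (413,205). I'll confirm that in one enlarged crop and measure.

```bash
python3 - <<'E'
from h import *
import pickle
C=pickle.load(open("c0.pkl","rb")); T,S=C["top"],C["side"]
a=cv2.resize(T["pixels"][225:355,335:425],None,fx=4,fy=4,interpolation=cv2.INTER_CUBIC)
b=cv2.resize(S["pixels"][160:264,310:440],None,fx=3,fy=3,interpolation=cv2.INTER_CUBIC)
c=cv2.resize(T["pixels"][200:290,140:310],(390,206),interpolation=cv2.INTER_CUBIC)
o=np.zeros((520,360+390,3),np.uint8); o[:,:360]=a; o[:312,360:]=b; o[312:518,360:]=c
cv2.imwrite("pics/crop1.png",cv2.cvtColor(o,cv2.COLOR_RGB2BGR))
hsv=cv2.cvtColor(T["pixels"],cv2.COLOR_RGB2HSV)
def rect(m,box,z,name):
    x0,y0,x1,y1=box; mm=np.zeros_like(m); mm[y0:y1,x0:x1]=m[y0:y1,x0:x1]
    k=max(cv2.findContours(mm,cv2.RETR_EXTERNAL,cv2.CHAIN_APPROX_NONE)[0],key=cv2.contourArea)
    P=np.array([onz(T,p,z)[:2] for p in k[:,0].astype(float)]); r=cv2.minAreaRect((P*1000).astype(np.float32))
    print(name,np.round(r[0],1),np.round(r[1],1),round(r[2],1),len(k))
    return k
h,s,v=cv2.split(hsv)
rect(((h<20)&(s>90)).astype(np.uint8)*255,(145,240,215,288),.030,"rack")
rect(((v<95)).astype(np.uint8)*255,(335,230,410,292),.006,"stand")
rect(((v<150)&(s<40)).astype(np.uint8)*255,(255,203,308,256),.045,"base")
print(T["pixels"][225,270],T["pixels"][245,290],T["pixels"][200,300],T["pixels"][262,350],T["pixels"][252,372])
E
```

```text
rack [460.9 184. ] [107.6  44.6] 75.8 162
stand [ 464.9 -172.9] [97.9 69.3] 74.3 167
base [522.2  -3.1] [95.6 96.1] 89.9 208
[131 127 126] [69 67 64] [131 129 117] [72 72 75] [71 71 74]
```

View pics/crop1.png

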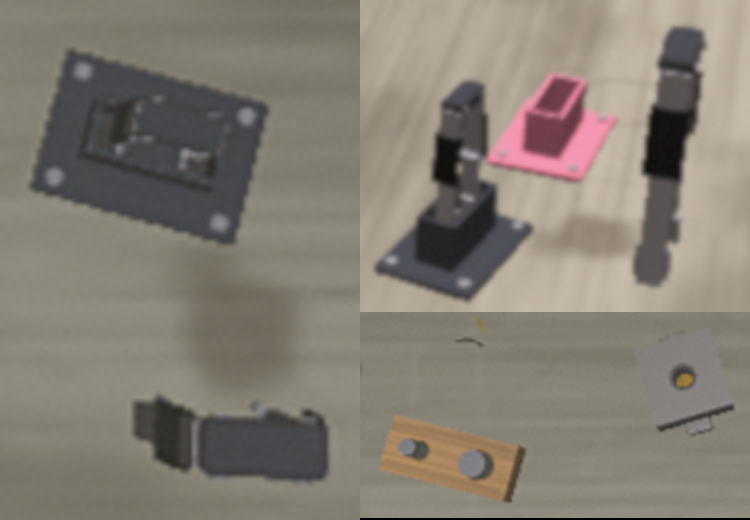

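The crop confirms it: the smaller tongs are in the dark stand (crop bottom-left of the side inset), upright, with their y along the stand's long axis. The larger pair stands free and the pink stand is empty. Slim fuse is the left one in the rack. I'm moving to bring the wrist camera above the stand.

>>> apply_moves(plan="-1 -0.026 -0.03 -0.003 -6.1; -1 -0.052 -0.06 -0.006 -6.1; -1 -0.078 -0.09 -0.01 -6.1; -1 -0.104 -0.12 -0.013 -6.1; -1 -0.131 -0.15 -0.016 -6.1; -1 -0.157 -0.18 -0.02 -6.1; -1 -0.183 -0.21 -0.023 -6.1; -1 -0.21 -0.24 -0.027 -6.1", squeeze=30)

```text
t: 0.82
eef_pos: [0.3285, 0.2544, 0.2196]
eef_rot: [[-0.963, 0.27, -0.0], [0.27, 0.963, -0.0], [0.0, -0.0, -1.0]]
ft_force: [1.4, -0.2, -0.5]
opening: 1.002
grasp_force: 0.0
```

```bash
python3 - <<'E'
from h import *
import pickle
C=pickle.load(open("c0.pkl","rb")); T=C["top"]
W=cam("wrist"); save(W,"pics/w1.png"); pickle.dump(W,open("w1.pkl","wb"))
R=C["wrist"]["R"]; print("cam fwd",R[2])
s=get_state(); print(s["eef_pos"],np.degrees(np.arctan2(s["eef_rot"][1,1],s["eef_rot"][0,1])))
for n,uv,z in (("slim",(163,259.5),.061),("thick",(190,267),.052),("bore",(281.5,229.5),.045),("big",(404,337),.15)): print(n,onz(T,uv,z))
E
```

```text
cam fwd [ 0.28474991 -0.11466841 -0.95171878]
[0.33178536 0.24853455 0.22063697] 74.05795740396589
slim [0.46572726 0.20465239 0.061     ]
thick [0.45279487 0.15860339 0.052     ]
bore [ 0.52088116 -0.0044062   0.045     ]
big [ 0.33589765 -0.20335943  0.15      ]
```

View pics/w1.png

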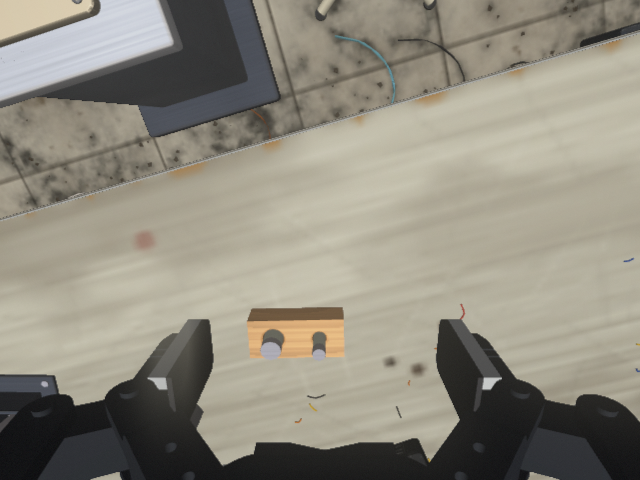

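Wrist view: rack at (296,335), slim fuse cap at (319,353), thick at (271,350); rack is parallel to the tool's y. Continuing to the stand.

>>> apply_moves(plan="-1 -0.019 -0.034 -0.003 0; -1 -0.038 -0.068 -0.006 0; -1 -0.057 -0.102 -0.009 0; -1 -0.076 -0.136 -0.012 0; -1 -0.095 -0.17 -0.015 0; -1 -0.114 -0.204 -0.018 0; -1 -0.133 -0.238 -0.02 0; -1 -0.152 -0.272 -0.02 0")

```text
t: 1.53
eef_pos: [0.4015, -0.0489, 0.2404]
eef_rot: [[-0.963, 0.271, 0.001], [0.271, 0.963, -0.0], [-0.001, 0.0, -1.0]]
ft_force: [1.0, 0.4, -0.6]
opening: 0.997
grasp_force: 0.0
```

>>> apply_moves(plan="-1 -0.019 -0.034 0 0; -1 -0.038 -0.066 0 0; -1 -0.05 -0.09 0 0; -1 -0.053 -0.097 0 0; -1 -0.053 -0.097 0 0; -1 -0.053 -0.097 0 0")

```text
t: 2.03
eef_pos: [0.4258, -0.1541, 0.2394]
eef_rot: [[-0.962, 0.272, -0.001], [0.272, 0.962, 0.001], [0.001, 0.001, -1.0]]
ft_force: [-0.7, 0.3, -0.2]
opening: 1.004
grasp_force: 0.0
```

```bash
python3 - <<'E'
from h import *
import pickle
W=cam("wrist"); save(W,"pics/w2.png"); pickle.dump(W,open("w2.pkl","wb"))
s=get_state(); print(s["eef_pos"],np.degrees(np.arctan2(s["eef_rot"][1,1],s["eef_rot"][0,1])),s["joints"],s["ft_force"])
E
```

```text
[ 0.42590117 -0.15349807  0.2396254 ] 74.29868090468713 [-2.63396769e+01 -1.66873993e+01  1.03293472e+02  2.94733202e-02
  9.34364673e+01 -1.00636614e+02] [-0.39440025  0.2838065   0.07027355]
```

View pics/w2.png

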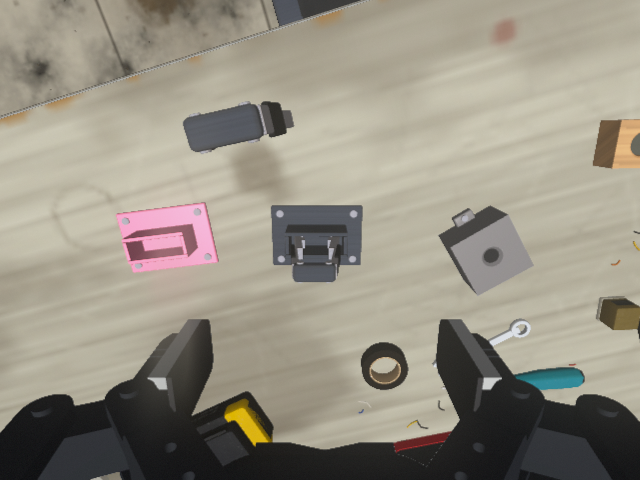

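Stand at (317,236), aligned with the picture; tongs' cross-piece top at (315,272); base bore at (491,256).

```bash
python3 - <<'E'
from h import *
import pickle
W=pickle.load(open("w2.pkl","rb")); W1=pickle.load(open("w1.pkl","rb")); T=pickle.load(open("c0.pkl","rb"))["top"]
g=cv2.cvtColor(W["pixels"],cv2.COLOR_RGB2GRAY); hsv=cv2.cvtColor(W["pixels"],cv2.COLOR_RGB2HSV)
c=[onz(W,p,.006)[:2] for p in((272,206),(362,206),(363,265),(271,265))]
print("stand wrist",np.mean(c,0),np.round(c,4))
sc=[onz(W,p,.006)[:2] for p in((280,214),(353,214),(355,259),(281,259))]; print("screws",np.mean(sc,0), np.degrees(np.arctan2(*(np.array(sc[1])-sc[0])[::-1])))
print("cross top",[onz(W,p,.119)[:2].round(4) for p in((292,265),(337,265),(335,281),(294,281),(315,273))])
def dark(Wc,box,z,thr):
    g=cv2.cvtColor(Wc["pixels"],cv2.COLOR_RGB2GRAY); x0,y0,x1,y1=box; m=(g[y0:y1,x0:x1]<thr).astype(np.uint8)
    k=max(cv2.findContours(m,cv2.RETR_EXTERNAL,cv2.CHAIN_APPROX_NONE)[0],key=cv2.contourArea); e=cv2.minEnclosingCircle(k); 
    p=np.array(e[0])+(x0,y0); q=onz(Wc,p,z); r=onz(Wc,p+(e[1],0),z); return p,np.linalg.norm(r-q)*2,q
for t in(80,95,105): print("bore wrist",dark(W,(476,243,507,272),.045,t))
print("bore top",onz(T,(281.5,229.5),.045))
print("slim w1",onz(W1,(319,353),.061)[:2],"slim w1 thick",onz(W1,(271,350),.052)[:2])
E
```

```text
stand wrist [ 0.46457297 -0.17253922] [[ 0.4187 -0.2099]
 [ 0.4451 -0.1163]
 [ 0.5115 -0.1317]
 [ 0.4831 -0.2322]]
screws [ 0.46543086 -0.17248596] 74.22297199696169
cross top [array([ 0.4515, -0.1884]), array([ 0.4616, -0.1526]), array([ 0.4749, -0.158 ]), array([ 0.4656, -0.191 ]), array([ 0.4635, -0.1721])]
bore wrist (array([490.92105293, 255.07894707]), np.float64(0.014667493730851076), array([ 0.52131135, -0.0036054 ,  0.045     ]))
bore wrist (array([491. , 255.5]), np.float64(0.015987249727337602), array([ 0.52178697, -0.00359386,  0.045     ]))
bore wrist (array([491., 255.]), np.float64(0.016462537114467265), array([ 0.52124825, -0.00351547,  0.045     ]))
bore top [ 0.52088116 -0.0044062   0.045     ]
slim w1 [0.46475166 0.2112614 ] slim w1 thick [0.45361324 0.16302187]
```

>>> apply_moves(plan="-1 -0.03 -0.006 0.01 0; -1 -0.042 -0.0077 0.03 0; -1 -0.042 -0.0077 0.07 0; -1 -0.042 -0.0077 0.11 0; -1 -0.042 -0.0077 0.145 0; -1 -0.042 -0.0077 0.17 0; -1 -0.042 -0.0077 0.1815 0; -1 -0.042 -0.0077 0.1815 0")

```text
t: 2.75
eef_pos: [0.4623, -0.1708, 0.0555]
eef_rot: [[-0.963, 0.269, -0.005], [0.269, 0.963, 0.003], [0.005, 0.001, -1.0]]
ft_force: [-0.1, -0.7, 0.5]
opening: 1.0
grasp_force: 0.0
```

>>> apply_moves(plan="-0.6 0 0 0 0; -0.3 0 0 0 0; -0.1 0 0 0 0; 0 0 0 0 0; 0.02 0 0 0 0; 0.02 0 0 0 0; 0.02 0 0 0 0; 0.02 0 0 0 0")

```text
t: 3.42
eef_pos: [0.4645, -0.1734, 0.0584]
eef_rot: [[-0.963, 0.271, 0.0], [0.271, 0.963, -0.0], [-0.0, -0.0, -1.0]]
ft_force: [-0.7, 0.2, 0.3]
opening: 0.486
grasp_force: 0.0
```

>>> apply_moves(plan="0.03 0 0 0 0; 0.03 0 0 0 0; 0.03 0 0 0 0")

```text
t: 3.67
eef_pos: [0.4644, -0.1734, 0.0583]
eef_rot: [[-0.963, 0.271, -0.0], [0.271, 0.963, -0.0], [0.0, -0.0, -1.0]]
ft_force: [0.4, 0.2, -0.5]
opening: 0.482
grasp_force: 0.1
```

```bash
python3 - <<'E'
from h import *
S=cam("side"); p=proj(S,(.4645,-.1723,.08)); print(p)
x,y=int(p[0]),int(p[1]); cv2.imwrite("pics/s1.png",cv2.cvtColor(cv2.resize(S["pixels"][max(0,y-75):y+75,x-90:x+90],(720,600),interpolation=cv2.INTER_CUBIC),cv2.COLOR_RGB2BGR)); s=get_state(); print(s["opening"],s["grasp_force"])
E
```

```text
[343.05063633 208.22600315]
0.4830218834463376 0.12796386286936468
```

View pics/s1.png

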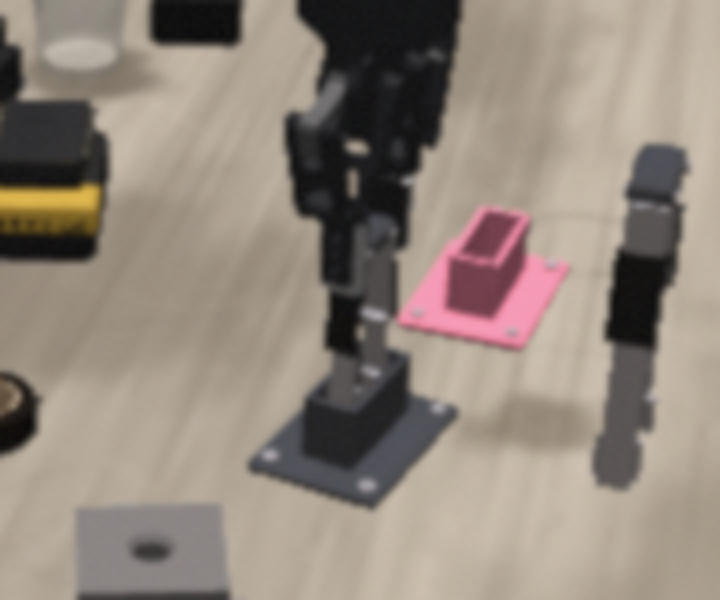

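Side crop: fingers straddle the tongs' arms at the pads (around (350,250)), with the pads below. Only just touching so far, so I'm closing further in small steps.

>>> apply_moves(plan="0.05 0 0 0 0; 0.05 0 0 0 0; 0.05 0 0 0 0")

```text
t: 3.97
eef_pos: [0.4644, -0.1733, 0.0583]
eef_rot: [[-0.963, 0.271, -0.0], [0.271, 0.963, 0.0], [0.0, 0.0, -1.0]]
ft_force: [-0.5, -0.3, 0.4]
opening: 0.478
grasp_force: 2.0
```

>>> apply_moves(plan="0.08 0 0 0 0; 0.08 0 0 0 0; 0.08 0 0 0 0")

```text
t: 4.22
eef_pos: [0.4645, -0.1732, 0.0583]
eef_rot: [[-0.963, 0.271, 0.0], [0.271, 0.963, 0.0], [-0.0, 0.0, -1.0]]
ft_force: [0.2, 1.3, 1.3]
opening: 0.461
grasp_force: 12.9
```

>>> apply_moves(plan="0.06 0 0 0 0; 0.06 0 0 0 0; 0.06 0 0 0 0; 0.06 0 0 0 0")

```text
t: 4.55
eef_pos: [0.4645, -0.1734, 0.0584]
eef_rot: [[-0.963, 0.271, 0.0], [0.271, 0.963, -0.0], [-0.0, -0.0, -1.0]]
ft_force: [0.3, -0.7, 1.0]
opening: 0.468
grasp_force: 6.5
```

>>> apply_moves(plan="0.045 0 0 0 0; 0.045 0 0 0 0; 0.045 0 0 0 0; 0.045 0 0 0 0")

```text
t: 4.88
eef_pos: [0.4644, -0.1734, 0.0583]
eef_rot: [[-0.963, 0.271, 0.0], [0.271, 0.963, -0.0], [-0.0, -0.0, -1.0]]
ft_force: [0.6, -0.1, -0.1]
opening: 0.478
grasp_force: 0.7
```

>>> apply_moves(plan="0.07 0 0 0 0; 0.07 0 0 0 0; 0.07 0 0 0 0; 0.07 0 0 -0.01 0; 0.07 0 0 -0.025 0; 0.07 0 0 -0.045 0; 0.07 0 0 -0.06 0; 0.07 0 0 -0.06 0")

```text
t: 5.55
eef_pos: [0.4666, -0.1744, 0.1225]
eef_rot: [[-0.963, 0.271, 0.005], [0.271, 0.963, -0.003], [-0.006, -0.001, -1.0]]
ft_force: [0.0, -0.5, -0.5]
opening: 0.465
grasp_force: 8.3
```

```bash
python3 - <<'E'
from h import *
S=cam("side"); s=get_state(); print(s["eef_pos"],s["opening"],s["grasp_force"],s["ft_force"])
p=proj(S,(.4645,-.1723,.12)); 
x,y=int(p[0]),int(p[1]); save(S,"pics/s2f.png"); cv2.imwrite("pics/s2.png",cv2.cvtColor(cv2.resize(S["pixels"][y-75:y+75,x-90:x+90],(720,600),interpolation=cv2.INTER_CUBIC),cv2.COLOR_RGB2BGR))
E
```

```text
[ 0.46589514 -0.1740896   0.12055737] 0.46145899555286846 8.344124851282686 [-0.11346481 -0.57078095 -1.29392354]
```

View pics/s2.png

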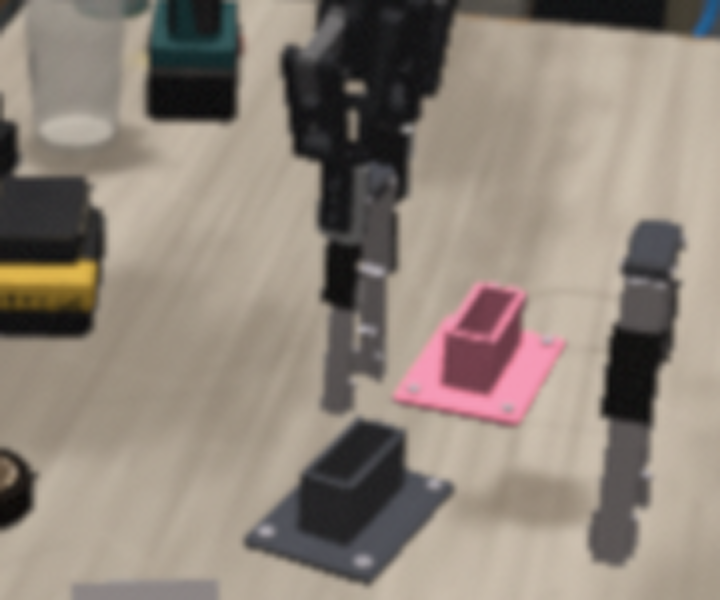

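Tongs are lifted, upright and clear of the stand; tips at crop (338,412) and (372,380). Next I'm checking the jaw gap and locating the fuse.

```bash
python3 - <<'E'
from h import *
import pickle
S=cam("side"); s=get_state(); y=s["eef_rot"][:,1]; p=s["eef_pos"]
c=proj(S,(.4645,-.1723,.12)).astype(int)
f=lambda P:(proj(S,P)-c+np.array([90,75]))*4
for w in(.010,.0155,.0195,.024): print(w,f(p+[0,0,-.052]+w*y).round(),f(p+[0,0,-.052]-w*y).round())
# fuse caps: side + top triangulation; print blobs of grey within rack zones
C=pickle.load(open("c0.pkl","rb")); T,S=C["top"],C["side"]
for n,c,(x0,y0,x1,y1) in(("top",T,(155,250,174,269)),("side",S,(282,345,302,378))):
    h,sa,v=cv2.split(cv2.cvtColor(c["pixels"],cv2.COLOR_RGB2HSV))
    m=(sa[y0:y1,x0:x1]<70).astype(np.uint8); 
    for r in sa[y0:y1:1,x0:x1:1]: print(n," ".join("%3d"%q for q in r))
E
```

```text
0.01 [345. 409.] [364. 391.]
0.0155 [340. 414.] [369. 386.]
0.0195 [336. 418.] [372. 382.]
0.024 [332. 422.] [376. 378.]
top 110 110 106 108 110 112 106 110 107 107 110 110 110 110 112 110 111 113 105
top 111 110 109 110 110 109 109 110 107 107 109 109 111 108 110 110 109 108 110
top 113 110 111 112 110 109 108 110 109 108 111 111 110 108 109 107 108 107 110
top 112 111 110 114 115 113 111 112 108 110 111 111 110 111 111 108 110 109 107
top 113 112 112 112 112 111 115 111 114 113 111 112 109 110 111 108 109 108 107
top 112 116 113  89  52  38  46  68 103 120 120 121 117 114 111 107 111 109 110
top 112 112  77  24  12  15  12  10  41  94  98 104 112 118 115 114 111 112 110
top 112  89  28  12  15  14  13  13   9  12  34  36  44  85 112 116 112 111 113
top 113  64  10  12  10   8  10  10   4   9  17  26  23  26  89 112 113 111 113
top 114  60  10  14  10  10   8  10   9  15  27  28  22  19  64 110 114 108 110
top 112  73  11  13  13   6  11  11   5  20  24  31  25  22  56 108 110 111 109
top 113  99  43   6  13  11  12  13   3  24  26  31  22  28  71 110 114 110 110
top 113 111  93  68
[... 2645 characters left out ...]
 109 104 100  99  99
side 102 104 111 104  68  33  27  27  26  26  27  27  46  88 110 111 104  99  99 102
side 101 103 109 103  65  31  28  27  26  26  24  30  43  86 108 109 101  99 101 103
side  98 101 108 103  70  35  27  27  29  24  27  29  47  88 108 106 100  99 102 104
side  99 101 104 103  85  55  39  31  29  30  35  41  67  96 106 102 101 101 103 103
side 100 100 102 104  98  87  71  58  55  56  62  74  89 101 100 101 102 103 104 105
side 100  99 100 101 104 102  96  89  85  88  91  96 101 100  99 101 103 104 103 102
side 100 100  99 101 100 100 100  99  99 100 101 100  99  99 100 103 104 105 104 104
side 100 100 100 100 101  99 100  99 100 101 101  99  98 100 102 105 104 104 104 103
```

```bash
python3 - <<'E'
from h import *
import pickle
C=pickle.load(open("c0.pkl","rb")); T,S=C["top"],C["side"]
print("fuse top",onz(T,(160.2,258.5),.061)[:2],"side",onz(S,(290.3,354.7),.061)[:2])
s=get_state(); print(s["eef_pos"])
R=s["eef_rot"]
for tgt in((.467,.211),(.521,-.0038)): print(R.T@(np.array([*tgt,.16])-s["eef_pos"]))
E
```

```text
fuse top [0.46752882 0.20969614] side [0.46667155 0.21175907]
[ 0.46487026 -0.17355277  0.11883791]
[ 0.10205668  0.37074022 -0.04142234]
[-0.00810804  0.17859775 -0.04120644]
```

>>> apply_moves(plan="0.07 0.004 0.015 -0.01 0; 0.07 0.012 0.045 -0.02 0; 0.07 0.022 0.08 -0.03 0; 0.07 0.032 0.115 -0.033 0; 0.07 0.041 0.15 -0.033 0; 0.07 0.051 0.185 -0.033 0; 0.07 0.061 0.22 -0.033 0; 0.07 0.07 0.255 -0.033 0")

```text
t: 6.32
eef_pos: [0.4647, 0.0927, 0.1497]
eef_rot: [[-0.963, 0.271, -0.002], [0.271, 0.963, -0.0], [0.002, -0.001, -1.0]]
ft_force: [0.8, 0.1, -1.3]
opening: 0.467
grasp_force: 8.4
```

>>> apply_moves(plan="0.07 0.01 0.035 0 0; 0.07 0.019 0.068 0 0; 0.07 0.026 0.094 0 0; 0.07 0.03 0.11 0 0; 0.07 0.032 0.115 0 0; 0.07 0.032 0.115 0 0; 0.07 0.032 0.115 0 0; 0.07 0.032 0.115 0 0")

```text
t: 6.98
eef_pos: [0.4663, 0.2093, 0.1506]
eef_rot: [[-0.962, 0.272, -0.001], [0.272, 0.962, -0.001], [0.001, -0.001, -1.0]]
ft_force: [0.5, 0.0, -0.6]
opening: 0.46
grasp_force: 8.4
```

```bash
python3 - <<'E'
from h import *
s=get_state(); print(s["eef_pos"],s["opening"],s["grasp_force"],s["ft_force"])
W=cam("wrist"); S=cam("side"); p=s["eef_pos"]; tip=p-[0,0,.052]
print("tip in wrist",proj(W,tip),"fuse",proj(W,(.4668,.2108,.061)),"side tip",proj(S,tip),proj(S,(.4668,.2108,.061)))
a=cv2.resize(W["pixels"][200:480,170:470],(400,373)); x,y=proj(S,(.4668,.2108,.085)).astype(int)
b=cv2.resize(S["pixels"][y-60:y+60,x-50:x+50],(400,480),interpolation=cv2.INTER_CUBIC)
o=np.zeros((480,800,3),np.uint8); o[:373,:400]=a; o[:,400:]=b; cv2.imwrite("pics/m3.png",o[...,::-1]); print(x,y)
R=s["eef_rot"]; print(R.T@(np.array([.4668,.2108,.097])-p))
E
```

```text
[0.46626011 0.20925853 0.15061864] 0.4603563002844177 8.375768107362092 [ 0.53661909  0.01969253 -0.62912749]
tip in wrist [323.65791552 252.46934838] fuse [325.99304898 235.9232717 ] side tip [291.08154923 332.5607097 ] [290.3877914  354.20082501]
290 340
[-0.00014125  0.00168754  0.05361677]
```

View pics/m3.png

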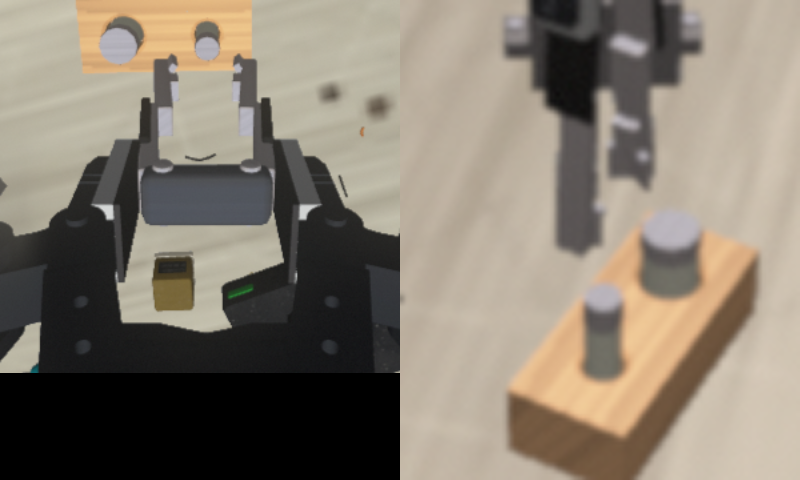

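The wrist view shows jaw tips at crop x 172/238 with the slim fuse midway at 207. In the side view the tips' midpoint is where calculation puts it. Descending and closing with 30 N.

>>> apply_moves(plan="0.07 0 0.0015 0.005 0; 0.07 0 0.0015 0.015 0; 0.07 0 0.0015 0.027 0; 0.07 0 0.0015 0.038 0; 0.07 0 0.0015 0.046 0; 0.07 0 0.0015 0.05 0; 0.07 0 0.0015 0.0515 0; 0.07 0 0.0015 0.0515 0")

```text
t: 7.75
eef_pos: [0.4665, 0.2118, 0.0992]
eef_rot: [[-0.963, 0.271, -0.001], [0.271, 0.963, -0.0], [0.001, -0.001, -1.0]]
ft_force: [-0.1, -0.3, -1.3]
opening: 0.471
grasp_force: 8.4
```

>>> apply_moves(plan="0.09 0 0 0 0; 0.11 0 0 0 0; 0.13 0 0 0 0; 0.15 0 0 0 0; 0.17 0 0 0 0; 0.2 0 0 0 0; 0.25 0 0 0 0; 0.25 0 0 0 0", squeeze=28)

```text
t: 8.42
eef_pos: [0.4669, 0.2119, 0.0998]
eef_rot: [[-0.963, 0.271, 0.0], [0.271, 0.963, 0.0], [-0.0, 0.0, -1.0]]
ft_force: [0.2, -0.2, -1.8]
opening: 0.439
grasp_force: 28.3
```

>>> apply_moves(plan="0.25 0 0 -0.003 0; 0.25 0 0 -0.01 0; 0.25 0 0 -0.019 0; 0.25 0 0 -0.029 0; 0.25 0 0 -0.04 0; 0.25 0 0 -0.052 0; 0.25 0 0 -0.06 0; 0.25 0 0 -0.06 0")

```text
t: 9.08
eef_pos: [0.4686, 0.2125, 0.163]
eef_rot: [[-0.963, 0.271, 0.004], [0.271, 0.963, 0.001], [-0.004, 0.003, -1.0]]
ft_force: [-0.2, 0.8, -0.6]
opening: 0.442
grasp_force: 28.2
```

```bash
python3 - <<'E'
from h import *
s=get_state(); print(s["eef_pos"],s["opening"],s["grasp_force"],s["ft_force"])
S=cam("side");x,y=proj(S,s["eef_pos"]-[0,0,.06]).astype(int)
cv2.imwrite("pics/s4.png",cv2.resize(S["pixels"][y-60:y+60,x-50:x+50],(500,600),interpolation=cv2.INTER_CUBIC)[...,::-1])
R=s["eef_rot"]; print(R.T@(np.array([.5211,-.0038,.1595])-s["eef_pos"]), x,y)
E
```

```text
[0.46855872 0.21245072 0.16303702] 0.442464719966439 28.15549240571272 [-0.21230872  0.83314149 -0.6496196 ]
[-0.10914496 -0.19394066  0.00344514] 288 331
```

View pics/s4.png

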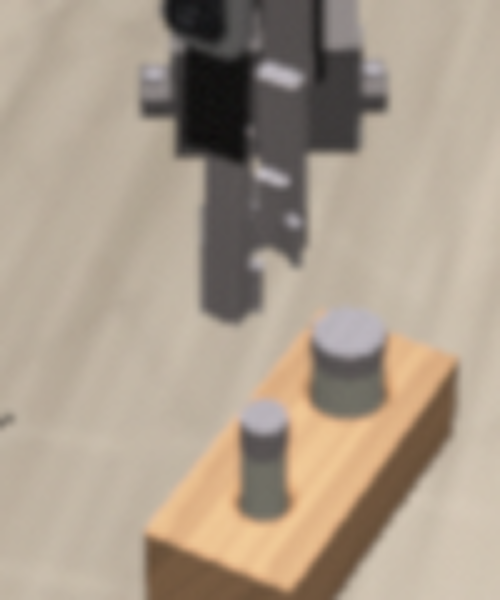

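The fuse stayed in the rack (cap at (263,417)); the jaws slipped off it. The pads' contact seems to sit high, so less force reached the jaws. I'm going back with a slightly deeper, firmer squeeze (38 N is at most about 8 N on the fuse).

>>> apply_moves(plan="0.07 0 0 0 0; 0.07 0 -0.001 0 0; 0.07 0 -0.001 0.01 0; 0.07 0 -0.001 0.025 0; 0.07 0 -0.001 0.04 0; 0.07 0 -0.001 0.053 0; 0.07 0 -0.001 0.06 0; 0.07 0 -0.001 0.062 0")

```text
t: 9.8
eef_pos: [0.465, 0.2103, 0.0952]
eef_rot: [[-0.963, 0.271, -0.004], [0.271, 0.963, -0.001], [0.003, -0.002, -1.0]]
ft_force: [-0.3, -0.3, -1.3]
opening: 0.464
grasp_force: 9.2
```

>>> apply_moves(plan="0.09 0 0 0 0; 0.12 0 0 0 0; 0.15 0 0 0 0; 0.2 0 0 0 0; 0.25 0 0 0 0; 0.3 0 0 0 0; 0.3 0 0 0 0; 0.3 0 0 0 0", squeeze=38)

```text
t: 10.47
eef_pos: [0.4667, 0.2109, 0.0979]
eef_rot: [[-0.963, 0.271, 0.0], [0.271, 0.963, 0.0], [-0.0, 0.0, -1.0]]
ft_force: [-0.1, -0.8, -1.2]
opening: 0.431
grasp_force: 38.4
```

```bash
python3 - <<'E'
from h import *
s=get_state(); print(s["eef_pos"],s["opening"],s["grasp_force"],s["ft_force"])
S=cam("side");W=cam("wrist");x,y=proj(S,s["eef_pos"]-[0,0,.04]).astype(int)
a=cv2.resize(S["pixels"][y-60:y+60,x-50:x+50],(400,480),interpolation=cv2.INTER_CUBIC)
b=cv2.resize(W["pixels"][200:320,270:370],(400,480),interpolation=cv2.INTER_CUBIC)
cv2.imwrite("pics/m5.png",np.hstack([a,b])[...,::-1])
E
```

```text
[0.46669816 0.21092055 0.09792429] 0.43097298154158253 38.37128698825836 [-0.13722151 -0.79585031 -1.21347759]
```

View pics/m5.png

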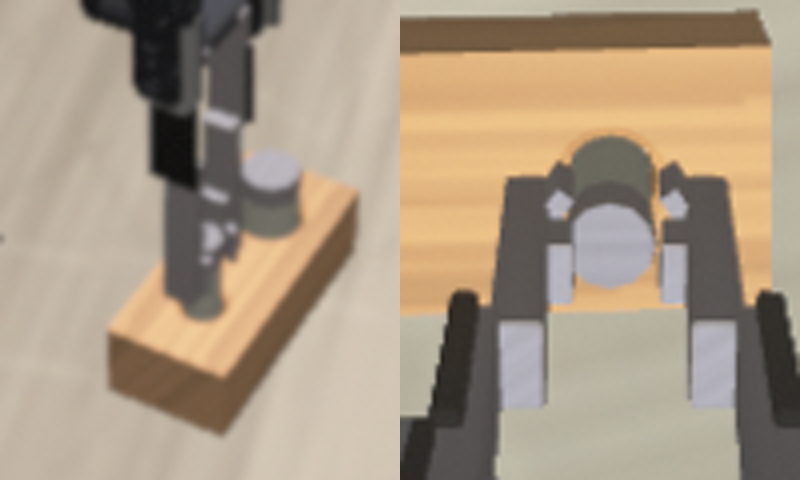

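Wrist inset: fuse disc at (613,245) is centred between the jaws, but the lips are still about 16 mm apart and not quite touching. The pads are being squeezed near their upper edge, so the lever is short. I'm raising the force in steps and watching where the opening stalls; that stays below 18 N on the fuse even with the full lever.

>>> apply_moves(plan="0.35 0 0 0 0; 0.35 0 0 0 0; 0.35 0 0 0 0", squeeze=42)

```text
t: 10.82
eef_pos: [0.4666, 0.2109, 0.0978]
eef_rot: [[-0.963, 0.271, -0.0], [0.271, 0.963, -0.0], [0.0, -0.0, -1.0]]
ft_force: [0.8, 0.4, -0.9]
opening: 0.426
grasp_force: 42.8
```

>>> apply_moves(plan="0.35 0 0 0 0; 0.35 0 0 0 0; 0.35 0 0 0 0", squeeze=46)

```text
t: 11.07
eef_pos: [0.4666, 0.2109, 0.0978]
eef_rot: [[-0.963, 0.271, -0.0], [0.271, 0.963, 0.0], [0.0, 0.0, -1.0]]
ft_force: [0.4, -0.2, -1.7]
opening: 0.428
grasp_force: 46.6
```

>>> apply_moves(plan="0.35 0 0 0 0; 0.35 0 0 0 0; 0.35 0 0 0 0", squeeze=50)

```text
t: 11.32
eef_pos: [0.4666, 0.2109, 0.0978]
eef_rot: [[-0.963, 0.271, 0.0], [0.271, 0.963, 0.0], [-0.0, 0.0, -1.0]]
ft_force: [0.8, 0.1, -1.4]
opening: 0.424
grasp_force: 50.4
```

```bash
python3 - <<'E'
from h import *
s=get_state(); print(s["eef_pos"],s["opening"],s["grasp_force"],s["ft_force"])
W=cam("wrist"); np.save("w6.npy",W["pixels"])
g=W["pixels"][:,:,:].astype(int)
for y in range(236,258,2): print(y," ".join("%3d"%(g[y,x].sum()//3) for x in range(296,352)))
E
```

```text
[0.46664256 0.21093109 0.09779538] 0.4241430053237652 50.443344712257385 [ 0.84247399  0.13678226 -1.43089626]
236 180 180 180 180 180 179 180 180 181 181 181 181 181 181 180 178 165 161 158 134 112 106 101 100 102 102 103 101 100 101 102 101 106 120 147 167 170 176 183 183 183 184 184 183 184 183 185 183 182 185 183 184 184 185 183 184
238 186 186 186 186 185 187 186 186 186 188 187 187 187 186 178 168 160 125 111 101 101 101 100 101 102 101 101 101 102 101 103 101 101 100 104 122 146 175 178 184 188 188 188 188 188 188 187 187 188 189 188 189 188 187 188 187
240 186 186 185 186 185 186 186 186 187 187 186 186 183 173 160 123 124 115 101 101 102 101 100 100 101 101 101 101 102 101 102 101 101 100  99  97 115 165 172 151 135 160 189 188 188 187 188 187 188 187 188 188 188 187 188 188
242 187 187 188 187 188 188 187 187 188 188 189 187 179 143  94  86  86  86  89  96 101 100 101 100 101 101 101 101 101 101 101 102 100  99  99 100 101  88  94  86  86  96 144 189 189 189 189 189 189 188 189 189 188 189 188 187
244 185 181 156 115 106 106 106 106 106 106 106 108 108  90  86  85  86  86  
[... 818 characters left out ...]
  84  85 123 186
252 175 129  85  85  85  84  85  84  83  84  85  86 124 185 183 183 177 150  94  90 113 147 161 171 175 176 181 179 178 173 170 156 134  91  86  85  99 143 179 180 182 182 180 149  88  85  85  84  84  84  85  84  83  84 100 148
254 172 104  85  84  84  85  84  84  83  83  83  83  92 123 143 138 119  91 115 161 176 177 178 178 179 178 177 178 178 178 178 178 178 167 134  94  84 107 140 144 143 143 136 107  85  85  85  85  84  85  84  85  83  83  98 148
256 154  85  84  85  85  86  84  86  85  84  84  83  83  85  85  86  87  86 103 156 176 176 176 176 176 176 176 176 176 176 176 177 177 177 176 168 130  84  86  85  85  86  85  84  84  84  84  85  85  85  86  85  84  84  86 124
```

Opening stalls at about 0.425 between 42 and 50 N, and pixel rows show both lips against the fuse. Lifting.

>>> apply_moves(plan="0.35 0 0 -0.002 0; 0.35 0 0 -0.006 0; 0.35 0 0 -0.012 0; 0.35 0 0 -0.02 0; 0.35 0 0 -0.03 0; 0.35 0 0 -0.042 0; 0.35 0 0 -0.054 0; 0.35 0 0 -0.063 0")

```text
t: 12.03
eef_pos: [0.4674, 0.2112, 0.1633]
eef_rot: [[-0.963, 0.271, 0.002], [0.271, 0.963, 0.001], [-0.002, 0.001, -1.0]]
ft_force: [-0.6, -0.2, -1.0]
opening: 0.426
grasp_force: 50.4
```

```bash
python3 - <<'E'
from h import *
s=get_state(); print(s["eef_pos"],s["opening"],s["grasp_force"],s["ft_force"])
W=cam("wrist");g=W["pixels"].astype(int)
for y in range(236,266,3): print(y," ".join("%3d"%(g[y,x].sum()//3) for x in range(300,348)))
S=cam("side"); np.save("s6.npy",S["pixels"]); hs=cv2.cvtColor(S["pixels"],cv2.COLOR_RGB2HSV)
print("well",proj(S,(.4668,.2108,.03)),"captop old",proj(S,(.4668,.2108,.061)),"foot exp",proj(S,s["eef_pos"]-[0,0,.088]))
print(hs[320:385:3,284:300,1])
E
```

```text
[0.46741404 0.21120365 0.16329093] 0.4260214032674789 50.43173968791962 [-0.61822685 -0.16092481 -0.95396233]
236 176 177 177 176 176 177 178 176 176 177 176 176 177 175 176 182 181 179 180 179 180 180 180 181 180 180 180 178 174 176 176 176 176 175 176 176 176 176 176 176 174 175 174 175 174 174 174 173
239 175 173 173 173 173 172 172 171 172 172 172 171 171 171 171 173 172 171 172 173 171 173 174 173 173 169 165 170 170 171 169 170 169 169 170 170 169 169 170 169 169 169 169 169 169 172 176 176
242 168 168 167 167 169 169 169 168 165 143  96  90  86  91 112 146 169 169 169 168 169 168 169 171 177 182 181 182 183 181 182 182 172 120  95  86  87  95 139 182 182 183 183 183 183 184 184 184
245  87  88  87  87  86  86  86  85  87  89  89  89  87  88  94 135 184 184 184 184 184 185 185 184 185 184 184 185 185 185 186 184 172  88  87  87  88  86  86  86  86  86  86  87  86  86  86  85
248  85  87  86  85  85  86  85  85  88 101 141 175 163 119  93 131 180 178 179 179 180 180 179 179 179 180 180 180 179 180 180 180 165 104  97 140 173 165 119  86  85  87  87  87  86  86  86  85
251  87  8
[... 1853 characters left out ...]
  10  24  63  91  95  95  97]
 [ 91  91  43  10   8   9   9   9   9   8  14  65  96  96  97 100]
 [103  99  67  21  18  14  14  14  14  15  39  84  99 100  98  97]
 [102  96  71  33  19  17  17  17  20  27  58  87 100  97  95  95]
 [101  98  71  38  28  25  25  27  28  32  58  88  96  94  94  95]
 [104 104  77  36  28  27  25  25  29  30  54  93 107 103  99  97]
 [109 103  63  31  28  25  25  25  25  28  45  86 109 106  97  95]
 [ 98 101  99  86  72  57  53  55  62  74  90 100  97  95  97 101]
 [ 97  97  95  95  94  95  96  98  97  96  94  96  98 101 101 100]
 [ 95  94  94  94  96  97  97  95  94  97  99 100 101 100 101  99]
 [ 99  97  98  97  97  95  95  95  99 101 101 100 100  99 100 105]]
```

Still in the rack. The grip on the tongs must be too high, so I'll check by projection where fingers and pads sit in the wrist picture.

```bash
python3 - <<'E'
from h import *
s=get_state(); W=cam("wrist"); save(W,"pics/w7.png"); R=s["eef_rot"]; p=s["eef_pos"]
f=lambda x,y,z: proj(W,p+R@np.array([x,y,z])).round(1)
print("TCP",f(0,0,0),"tips",f(0,0,.052))
for sx in(-.011,.011):
  for z in(-.013,-.006,0): print("finger end",sx,z,f(sx,-.020,z))
for h in(56,90): print("pad",h,f(-.009,-.0205,.052-h/1000),f(.009,-.0205,.052-h/1000))
print("cross top corners",f(-.008,-.018,.052-.113),f(.008,-.018,.052-.113),f(-.008,.018,.052-.113),f(.008,.018,.052-.113),"bot",f(.008,-.018,.052-.103))
g=W["pixels"].astype(int).sum(2)//3
for y in range(262,400,4): print(y," ".join("%3d"%g[y,x] for x in range(244,330,2)))
E
```

```text
TCP [323.5 285.5] tips [323.6 252.4]
finger end -0.011 -0.013 [281.9 317.5]
finger end -0.011 -0.006 [283.4 310.7]
finger end -0.011 0 [284.5 305.3]
finger end 0.011 -0.013 [280.3 275. ]
finger end 0.011 -0.006 [281.9 269.5]
finger end 0.011 0 [283.1 265.1]
pad 56 [282.6 305.3] [281.4 271.8]
pad 90 [274.4 341.9] [272.7 302.8]
cross top corners [273.5 373.9] [271.7 334.8] [373.2 373.8] [375.  334.8] bot [275.1 320.8]
262 181 181 179 178 177 177 175 175 176 175 176 177 176 177 175 174 174 175 175 177 180 182 182 181 180 180  91  86  87  86  86  87 118 185 184 180 178 179 180 181 181 181 181
266 174 174 175 176 175 177 177 177 177 178 178 178 177 175 176 175 174 175 176 178 180 180 183 182 180 172  88  86  88  88  86  86 119 189 188 166 180 181 180 179 179 178 178
270 175 177 177 176 177 176 178 177 178 177 178 177 174 173 174 175 176 176 178 178 179 179 181 183 182 165  89  87  89  88  86  86 118 186 188 166 178 177 177 176 176 178 178
274 176 177 178 178 177 177 178 178 178 178 179 179 177 178 179 179 180 180 180 179  52  48  48 100 181 106  87  88  88  88  86  85 119 188 188 181 181 
[... 4779 characters left out ...]
  32  31  30  32  32  31  33  33  31  50  70  68  31  32  32 160 160 163 167 167  48  47  35  35  36  36  35  37  35  35  38  39  51  52 138 185 187 187 187 186 185 185 184
390  31  30  30  32  33  33  31  31  32  43  71  69  30  32  89 168 171 172 176 161  52  47  34  34  36  37  35  35  37  40  42  42  54  52 142 184 183 181 181 180 179 179 179
394  31  28  31  30  29  31  32  30  34  40  70  70  38  31 166 178 180 184 185 166  56  53  52  54  55  55  55  57  56  57  57  55  56  54 128 177 176 176 175 175 176 174 175
398  27  29  32  32  33  30  31  31  31  37  70  71  44  41 181 181 180 182 181  82  72  77  78  78  83  82  86  89  91  91  89  90  91  58  98 176 175 177 178 178 178 180 179
```

Numbers: the tongs' pads run over rows 273–305, as predicted for 56–90 mm. The finger's end only begins at row 306, about 90 mm above the tips. So the fingers really end about 38 mm behind the nominal TCP and hold only the pads' top edge. I'll put the tongs back and grip them about 34 mm lower.

>>> apply_moves(plan="0.1 -0.004 -0.015 0 0; 0.1 -0.012 -0.045 0 0; 0.1 -0.022 -0.08 0 0; 0.1 -0.032 -0.115 0 0; 0.1 -0.041 -0.15 0 0; 0.1 -0.051 -0.185 0 0; 0.1 -0.06 -0.22 0 0; 0.1 -0.07 -0.255 0 0", squeeze=30)

```text
t: 12.85
eef_pos: [0.464, -0.055, 0.1601]
eef_rot: [[-0.963, 0.271, -0.001], [0.271, 0.963, 0.0], [0.001, 0.0, -1.0]]
ft_force: [1.4, -0.3, -0.9]
opening: 0.448
grasp_force: 18.4
```

>>> apply_moves(plan="0.1 -0.01 -0.035 0 0; 0.1 -0.019 -0.068 0 0; 0.1 -0.026 -0.094 0 0; 0.1 -0.03 -0.11 0 0; 0.1 -0.032 -0.1157 0 0; 0.1 -0.032 -0.1157 0 0; 0.1 -0.032 -0.1157 0 0; 0.1 -0.032 -0.1157 0 0")

```text
t: 13.52
eef_pos: [0.4643, -0.1723, 0.1604]
eef_rot: [[-0.963, 0.27, -0.001], [0.27, 0.963, 0.001], [0.001, 0.001, -1.0]]
ft_force: [-1.4, 0.4, -0.8]
opening: 0.447
grasp_force: 18.3
```

```bash
python3 - <<'E'
from h import *
s=get_state(); print(s["eef_pos"],s["opening"],s["grasp_force"],s["ft_force"], s["eef_rot"].T@(np.array([.4645,-.1734,.06])-s["eef_pos"]))
W=cam("wrist"); g=W["pixels"].astype(int).sum(2)//3
for y in range(236,276,4): print(y," ".join("%3d"%g[y,x] for x in range(280,368,2)))
E
```

```text
[ 0.46431233 -0.17233468  0.16041322] 0.446606256485211 18.348543886095285 [-1.43298896  0.42367251 -0.75802601] [-0.00054569 -0.00103324  0.10041225]
236  96  91  94  94  52  54  55  55  55  53  54  54  53  53  53  54  51  52  52  52  52  52  53  53  52  54  53  52  52  53  52  52  52  54  53  53  54  54  53  93  97  94  98  98
240 125  91  96  97  96  96  96  97  96  95  94  95  90  95  94  94  94  94  94  93  95  94  94  94  94  94  94  94  94  95  94  94  89  95  94  95  94  94  95  94  96  84  97 142
244 194 176  96  96  95  97  89  89  89  87  89  94  86  85  95  95  94  95  95  95  96  95  96  95  95  95  95  95  95  95  90  84  88  88  87  88  87  88  91  96  97 118 196 197
248 119  97  97  97  98  94  87  87  87  86  90 116 183 104  95  98  96  97  96  97  98  99  98  98  98  99  98  98  97  98  89 146 176  90  87  87  86  86  85  98  99 100 118 179
252 162 161 160 152 124  91  89  88  87  87 102 197 195 182 131 130 130 130 130 130 129 130 126 107 108 107 108 108 109 109 112 194 196 159  87  88  87  86  87  98 115 116 108 110
256 167 167 169 169 170  93  90  87  88  87  86  86  89  89 175 177 177 178 178 177 178 177 177 177 178 176 176 176 176 176 135  87  89  85  89  87  89  88  86 135 179 179 179 178
260 172 174 174 174 176  92  88  89  89  88  87  88  90  89 182 182 181 182 180 181 181 180 181 180 180 179 179 179 179 178 107  88  89  86  88  89  88  89  87 119 177 178 177 177
264 177 178 180 181 174  92  89  89  90  89  88 154 198 199 180 185 185 186 186 185 185 183 182 181 180 179 178 179 177 177 185 195 195 110  89  89  90  89  89 117 175 175 174 176
268 183 184 185 185 173  91  90  91  89  89  87 155 199 200 181 184 184 182 181 181 180 178 178 178 177 177 176 176 174 174 205 198 199 106  90  89  90  90  88 103 178 178 179 181
272 186 187 188 189 172  92  90  91  89  90  88 139 196 201 176 178 178 177 176 173 174 174 173 173 172 172 171 170 170 172 208 198 198 107  90  89  91  90  90  92 183 183 183 183
```

>>> apply_moves(plan="0.1 0 -0.001 0.015 0; 0.1 0 -0.001 0.035 0; 0.1 0 -0.001 0.055 0; 0.1 0 -0.001 0.072 0; 0.1 0 -0.001 0.086 0; 0.1 0 -0.001 0.096 0; 0.1 0 -0.001 0.1 0; 0.1 0 -0.001 0.101 0")

```text
t: 14.23
eef_pos: [0.4638, -0.1737, 0.0591]
eef_rot: [[-0.963, 0.27, -0.001], [0.27, 0.963, 0.001], [0.001, 0.0, -1.0]]
ft_force: [-0.2, -0.4, -0.8]
opening: 0.449
grasp_force: 18.4
```

>>> apply_moves(plan="0.1 0 0 0.0005 0; 0.1 0 0 0.0008 0; 0.07 0 0 0.001 0; 0.04 0 0 0.001 0; 0 0 0 0.001 0; -0.1 0 0 0.001 0; -0.2 0 0 0.001 0; -0.2 0 0 0.001 0")

```text
t: 14.9
eef_pos: [0.4642, -0.1746, 0.059]
eef_rot: [[-0.963, 0.271, 0.0], [0.271, 0.963, -0.0], [-0.0, -0.0, -1.0]]
ft_force: [0.4, 0.4, 0.7]
opening: 0.602
grasp_force: 0.0
```

>>> apply_moves(plan="-0.2 0 0 0.003 0; -0.2 0 0 0.006 0; -0.2 0 0 0.009 0; -0.2 0 0 0.012 0; -0.2 0 0 0.015 0; -0.2 0 0 0.015 0")

```text
t: 15.4
eef_pos: [0.4635, -0.1742, 0.0428]
eef_rot: [[-0.963, 0.271, -0.001], [0.271, 0.963, 0.001], [0.001, 0.0, -1.0]]
ft_force: [-0.2, 0.1, 1.3]
opening: 0.603
grasp_force: 0.0
```

>>> apply_moves(plan="-0.2 0 0.001 0.003 0; -0.2 0 0.001 0.006 0; -0.2 0 0.001 0.009 0; -0.2 0 0.001 0.011 0; -0.2 0 0.001 0.011 0; -0.2 0 0.001 0.011 0")

```text
t: 15.9
eef_pos: [0.4642, -0.1735, 0.0326]
eef_rot: [[-0.963, 0.271, -0.0], [0.271, 0.963, 0.0], [0.0, 0.0, -1.0]]
ft_force: [-0.0, -0.5, -0.2]
opening: 0.604
grasp_force: 0.0
```

```bash
python3 - <<'E'
from h import *
s=get_state(); W=cam("wrist"); R=s["eef_rot"]; p=s["eef_pos"]; print(p,s["ft_force"])
h0=.006; f=lambda x,y,h: proj(W,np.array([.4643,-.1732,h0+h/1000])+R@np.array([x,y,0])).round(1)
print("pad56",f(.009,-.0225,56),"pad90",f(.009,-.0225,90),"cross top",f(.008,-.018,113),f(.008,.018,113),"fingerEnd z-38 y-27",proj(W,p+R@[.011,-.027,-.038]))
g=W["pixels"].astype(int).sum(2)//3
for y in range(268,420,5): print(y," ".join("%3d"%g[y,x] for x in range(236,330,3)))
E
```

```text
[ 0.46424816 -0.17348     0.0326061 ] [-0.04810557 -0.49851637 -0.21198384]
pad56 [271.2 293.7] pad90 [258.3 335.7] cross top [261.4 380.9] [387.1 380.8] fingerEnd z-38 y-27 [256.30298607 298.30308808]
268 187  95  96  97  98  97  97  82  97  97  96  96  95  96  94  94  94  94  94  95  93  92  94  91  93  93  92  93  92  92  92  93
273 189  97  99 100  98  98  99  96  89  88  51  51  49  87  90  88  87  85  84  93  89  97  96  95  97  95  95  97  92  93  92  93
278 191  94  99  98  98  98  96  97  99  97  51  47  49  79  89  88  88  86  82  90  88  97  96  97  96  96  96  96  95  96  97  96
283 192  96  97  97  97  96  98  92  97  96  53  50  49  86  88  88  87  87 111 200 201  97  97  97  97  97  97  97  97  96  96  97
288 186  94  97  98  97  97  97  93  96  95  65  50  50  55  87  89  89  86 101 203 201  48  48  49  48  49  48  50  49  48  48  48
293 186 122  95  95  94  95  94  94  95  96  73  48  52  61  88  90  89  88  93 201 204  50  49  49  50  50  49  49  48  50  49  50
298 189 174  96  97  97  97  96  96  94  98  48  39  48  65  87  89  91  87  82  50  51  49  49  49  49  5
[... 2493 characters left out ...]
  94  93  94  95  94  95  95  94  94  95
398  31  60  72  31  41 163 164 163  69  87  90  92  92  93  94  93  93  92  92  94  95  93  94  94  95  95  95  93  94  95  94  95
403  32  38  76  28 153 163 163 164 115  86  91  93  93  92  91  93  93  93  93  94  94  94  94  95  94  93  93  93  94  94  95  94
408  34  32  75  28 159 159 158 159 139  89  94  95  95  97  96  96  96  96  94  97  96  97  96  96  96  96  96  96  97  95  97  97
413  32  31  40  95 156 157 157 158 143  86  90  94  93  93  94  92  95  94  94  93  94  94  95  93  95  94  94  94  95  95  94  94
418  32  32  32 156 155 156 158 161 163  87  91  94  94  95  94  94  95  95  96  94  93  95  94  94  94  94  94  95  94  96  94  96
```

Fingers now end about 68 mm above the tips (row 305, pads over rows 294–340). Going 10 mm lower and closing gently.

>>> apply_moves(plan="-0.2 0 0 0.003 0; -0.2 0 0 0.006 0; -0.2 0 0 0.009 0; -0.2 0 0 0.01 0; -0.15 0 0 0.01 0; -0.1 0 0 0.01 0; -0.06 0 0 0.01 0; -0.06 0 0 0.01 0", squeeze=28)

```text
t: 16.62
eef_pos: [0.4644, -0.1735, 0.0228]
eef_rot: [[-0.963, 0.271, -0.0], [0.271, 0.963, 0.0], [0.0, 0.0, -1.0]]
ft_force: [0.3, 0.7, -0.3]
opening: 0.531
grasp_force: 3.6
```

>>> apply_moves(plan="-0.02 0 0 0 0; 0 0 0 0 0; 0 0 0 0 0; 0 0 0 0 0")

```text
t: 16.95
eef_pos: [0.4644, -0.1735, 0.0228]
eef_rot: [[-0.963, 0.271, 0.0], [0.271, 0.963, -0.0], [-0.0, 0.0, -1.0]]
ft_force: [0.4, -1.3, -0.8]
opening: 0.502
grasp_force: 5.7
```

>>> apply_moves(plan="0.02 0 0 0 0; 0.02 0 0 0 0; 0.02 0 0 0 0; 0.02 0 0 0 0")

```text
t: 17.28
eef_pos: [0.4645, -0.1735, 0.0228]
eef_rot: [[-0.963, 0.271, 0.0], [0.271, 0.963, -0.0], [-0.0, 0.0, -1.0]]
ft_force: [0.6, -0.0, -0.3]
opening: 0.49
grasp_force: 6.6
```

Now on the pads properly: contact at 45 mm and about 7 N at 41.6 mm, as described. Lifting and going back to the fuse.

>>> apply_moves(plan="0.03 0 0 0 0; 0.03 0 0 -0.005 0; 0.03 0 0 -0.015 0; 0.03 0 0 -0.03 0; 0.03 0 0 -0.05 0; 0.03 0 0 -0.072 0; 0.03 0 0 -0.09 0; 0.03 0 0 -0.094 0")

```text
t: 17.95
eef_pos: [0.4667, -0.1747, 0.1216]
eef_rot: [[-0.963, 0.271, 0.006], [0.271, 0.963, -0.003], [-0.006, -0.001, -1.0]]
ft_force: [0.3, -0.5, -0.9]
opening: 0.49
grasp_force: 6.6
```

>>> apply_moves(plan="0.03 0.004 0.015 0 0; 0.03 0.012 0.045 0 0; 0.03 0.022 0.08 0 0; 0.03 0.032 0.115 0 0; 0.03 0.041 0.15 0 0; 0.03 0.051 0.185 0 0; 0.03 0.06 0.22 0 0; 0.03 0.07 0.255 0 0")

```text
t: 18.62
eef_pos: [0.4656, 0.0925, 0.1166]
eef_rot: [[-0.963, 0.271, 0.0], [0.271, 0.963, -0.0], [-0.0, -0.0, -1.0]]
ft_force: [0.2, -1.1, -1.4]
opening: 0.481
grasp_force: 6.6
```

>>> apply_moves(plan="0.03 0.01 0.035 0 0; 0.03 0.019 0.068 0 0; 0.03 0.026 0.094 0 0; 0.03 0.03 0.11 0 0; 0.03 0.032 0.1158 0 0; 0.03 0.032 0.1158 0 0; 0.03 0.032 0.1158 0 0; 0.03 0.032 0.1158 0 0")

```text
t: 19.28
eef_pos: [0.4666, 0.2099, 0.1166]
eef_rot: [[-0.962, 0.272, -0.0], [0.272, 0.962, -0.001], [0.0, -0.001, -1.0]]
ft_force: [0.8, 0.2, -1.5]
opening: 0.484
grasp_force: 6.6
```

```bash
python3 - <<'E'
from h import *
s=get_state(); W=cam("wrist"); p=s["eef_pos"]; R=s["eef_rot"]; print(p,s["opening"],s["grasp_force"],s["ft_force"]); np.save("w8.npy",W["pixels"])
print("tip",proj(W,p-[0,0,.0168]),"fuse",proj(W,(.4668,.2108,.061)),"delta tool",R.T@(np.array([.4668,.2108,.062])-p))
g=W["pixels"].astype(int).sum(2)//3
print("jaw half gap px 12mm",proj(W,p-[0,0,.0168]+R@[0,.012,0]))
for y in range(240,310,6): print(y," ".join("%3d"%g[y,x] for x in range(280,370,3)))
E
```

```text
[0.46664996 0.20987078 0.11658115] 0.4841961645779072 6.647463103872724 [ 0.81195189  0.20524245 -1.50004042]
tip [323.58513695 273.15847412] fuse [325.12944573 250.46511394] delta tool [0.00010002 0.00097188 0.05458052]
jaw half gap px 12mm [345.60384355 273.15657378]
240 176 176 176 176 176 176 176 176 176 176 174 154  87  87  88  87  87  86 120 167 185 186 187 187 188 187 187 187 178 177
246 185 184 184 184 185 184 184 184 184 185 185 168 173 176 177 176 177 176 118 185 185 185 185 185 184 185 184 184 175 176
252 174 174 174 175 174 173 174 174 173 174 174 165 174 173 174 175 175 175 165 172 172 172 172 172 171 171 171 174 178 177
258 172 173 173 172 171 171 171 171 170 169 169 170 171 175 175 175 176 147 168 167 167 166 166 166 171 171 171 172 172 172
264 164 164 164 165 172 173 172 103  84 148 176 176 177 177 179 178 179 180 181 120  85 116 182 182 182 182 182 181 171 172
270 183 181 179  84  84  84  82  92  84 115 176 175 175 174 174 176 174 175 175 121  84  85  86  85  84  84 179 178 175 176
276 176 178 163  85  85  84  82 181 181 176 174 174 174 174 173 172 170 169 168 171 182 182  99  85  85  82 153 181 178 175
282 176 177 163  84  85  85  82  85  85 113 172 172 173 173 175 176 175 176 178 161  85  84  83  84  86  85  96 179 177 174
288 174 177 105  83  86  84  81  86  86 116 179 179 178 178 177 175 175 174 174  84  87  85  84  84  86  85  84 185 184 182
294 175 176  87  84  86  85  82 161 185 179 173 173 172 174 174 174 176 177 176 108 182 181  84  83  87  86  83 132 179 177
300 175 176  85  83  86  85  83 163 184 179 176 177 178 179 179 178 177 176 176 167 184 183  84  83  85  85  83  90 179 178
306 176 176  85  84  86  84  83 148 175 168 175 175 175 174 173 173 173 174 172 174 175 177  83  84  84  86  85  84 175 177
```

>>> apply_moves(plan="0 0 0.0013 0 0; 0 0 0.0013 0.01 0; 0 0 0.0013 0.022 0; 0 0 0.0013 0.035 0; 0 0 0.0013 0.045 0; 0 0 0.0013 0.051 0; 0 0 0.0013 0.054 0; 0 0 0.0013 0.054 0")

```text
t: 20.0
eef_pos: [0.4663, 0.212, 0.0616]
eef_rot: [[-0.963, 0.271, -0.002], [0.271, 0.963, -0.001], [0.001, -0.001, -1.0]]
ft_force: [-0.1, 0.8, -0.6]
opening: 0.5
grasp_force: 5.7
```

>>> apply_moves(plan="0.03 0 0 0 0; 0.06 0 0 0 0; 0.09 0 0 0 0; 0.12 0 0 0 0; 0.16 0 0 0 0; 0.2 0 0 0 0; 0.25 0 0 0 0; 0.25 0 0 0 0", squeeze=30)

```text
t: 20.67
eef_pos: [0.4673, 0.2124, 0.0632]
eef_rot: [[-0.963, 0.271, 0.001], [0.271, 0.963, 0.0], [-0.001, 0.0, -1.0]]
ft_force: [-0.7, -1.1, 2.8]
opening: 0.44
grasp_force: 28.7
```

>>> apply_moves(plan="0.25 0 0 -0.002 0; 0.25 0 0 -0.006 0; 0.25 0 0 -0.012 0; 0.25 0 0 -0.02 0; 0.25 0 0 -0.03 0; 0.25 0 0 -0.042 0; 0.25 0 0 -0.054 0; 0.25 0 0 -0.06 0")

```text
t: 21.33
eef_pos: [0.4683, 0.2127, 0.1258]
eef_rot: [[-0.963, 0.271, 0.003], [0.271, 0.963, 0.001], [-0.003, 0.002, -1.0]]
ft_force: [-0.4, -0.6, -0.8]
opening: 0.435
grasp_force: 28.9
```

```bash
python3 - <<'E'
from h import *
s=get_state(); W=cam("wrist"); S=cam("side"); p=s["eef_pos"]; R=s["eef_rot"]; print(p,s["opening"],s["grasp_force"],s["ft_force"])
hs=cv2.cvtColor(S["pixels"],cv2.COLOR_RGB2HSV); np.save("s9.npy",S["pixels"]); np.save("w9.npy",W["pixels"])
print("foot",proj(S,p-[0,0,.0168+.036]),"tip",proj(S,p-[0,0,.0168]))
print(hs[330:388:3,278:302,1])
g=W["pixels"].astype(int).sum(2)//3
for y in range(225,300,6): print(y," ".join("%3d"%g[y,x] for x in range(283,366,3)))
E
```

```text
[0.46828086 0.21274061 0.12578682] 0.4354767509316659 28.93831416964531 [-0.4187192  -0.6143452  -0.79552197]
foot [288.96109032 348.42592281] tip [288.93188879 328.05940156]
[[ 36  29  17  18  15  15  18  15  12  18  15  17  19  28  33  35  36  36
   37  38  38  39  39  38]
 [ 37  36  35  32  28  24  20  21  20  25  26  26  26  28  24  27  36  37
   38  39  38  40  47  58]
 [ 37  37  39  39  38  36  31  29  26  28  25  25  25  25  24  29  36  36
   39  42  51  63  49  15]
 [ 39  38  39  36  37  37  31  29  26  28  28  25  28  28  26  32  39  46
   64  86  98  95  53  12]
 [ 38  38  39  38  38  37  31  26  26  28  25  28  25  27  30  56  77  92
  101 104 104  99  81  44]
 [ 37  37  38  38  37  37  28  20  19  23  20  21  19  17  36  79  97 104
  105 103 105 103  83  46]
 [ 39  38  39  39  39  36  29  19  17  17  17  20  20  27  66  92 102 101
  101 105 108 107  78  34]
 [ 38  38  38  38  38  37  38  38  49  69  85  95  97 101 103 102 100 100
  100  99 100 102  85  45]
 [ 38  38  38  38  37  44  62  83  96 101 103 103 102  99 101 100  99  96
   95  95  96  97 100 101]
 [ 38  39  39  5
[... 1903 characters left out ...]
 175
267 177 175 174 175 174  92  84  83  83  85  85  87  86  88  84  90  87  84  83  84  84  82  85 182 180 177 177 177
273 178 176 176 176 163  84  85  82  83 140 160  87  87  93 101  84  85 175 164  84  84  84  83 182 181 177 175 175
279 178 177 177 176 100  84  85  82  82 186 171 176 176 176 177 177 177 153 161  84  83  84  83 114 181 180 178 178
285 177 179 178 178  84  84  83  83  81  84  84 153 171 173 173 175 163  85  85  84  83  85  84  81 183 183 180 177
291 177 178 177 165  81  84  84  82  95 180 182 160 178 179 178 179 163 180 181 101  82  85  85  81 129 178 177 175
297 175 175 177  86  83  86  84  81  96 184 183 113 175 174 176 173 156 182 185 102  83  83  85  84  89 178 178 175
```

The fuse is held: side picture shows its white body below the jaws down to row 349, and the well is empty. Moving over the bore.

>>> apply_moves(plan="0.25 -0.006 -0.01 0 0; 0.25 -0.02 -0.035 0 0; 0.25 -0.038 -0.067 0 0; 0.25 -0.056 -0.099 0 0; 0.25 -0.075 -0.131 0 0; 0.25 -0.093 -0.163 0 0; 0.25 -0.106 -0.187 0 0; 0.25 -0.11 -0.194 0 0")

```text
t: 22.1
eef_pos: [0.5203, -0.0089, 0.122]
eef_rot: [[-0.962, 0.274, -0.001], [0.274, 0.962, -0.002], [0.0, -0.002, -1.0]]
ft_force: [-0.4, -0.2, -1.4]
opening: 0.441
grasp_force: 29.1
```

>>> apply_moves(plan="0.25 0 0 0 0; 0.25 0 0 0 0; 0.25 0 0 0 0")

```text
t: 22.35
eef_pos: [0.5198, -0.0033, 0.1223]
eef_rot: [[-0.963, 0.27, -0.001], [0.27, 0.963, 0.001], [0.001, 0.0, -1.0]]
ft_force: [-1.0, -0.2, -1.4]
opening: 0.436
grasp_force: 29.1
```

```bash
python3 - <<'E'
from h import *
s=get_state(); W=cam("wrist"); S=cam("side"); T=cam("top"); p=s["eef_pos"]; R=s["eef_rot"]; print(p,s["opening"],s["grasp_force"],s["ft_force"])
foot=p-[0,0,.053]; B=np.array([.5211,-.0038,.045])
print("side foot",proj(S,foot),"bore",proj(S,B),"wrist foot",proj(W,foot),"bore",proj(W,B),"dtool",R.T@(B-p))
g=S["pixels"].astype(int).sum(2)//3
x,y=proj(S,foot).astype(int)
for r in range(y-14,y+24,2): print(r," ".join("%3d"%g[r,c] for c in range(x-20,x+20)))
print()
g=W["pixels"].astype(int).sum(2)//3
for r in range(214,272,3): print(r," ".join("%3d"%g[r,c] for c in range(300,346,1)))
E
```

```text
[ 0.51976336 -0.00330136  0.12228649] 0.4360191746592098 29.060091823339462 [-1.00066559 -0.20999424 -1.36652427]
side foot [292.26744399 257.63923349] bore [291.55215215 269.17671066] wrist foot [323.57974579 251.96354574] bore [323.42233939 242.7425121 ] dtool [-0.00151287 -0.00014239  0.07728472]
243 168 168 169 169 170 169 169 168 167 165 163 163 159 147 128 114  94  85  82  84  93  99 104 124 152 164 168 169 169 167 165 165 166 167 167 166 166 163 161 159
245 167 168 168 168 170 170 169 167 167 166 164 165 165 167 165 150 118 100 100 100 103 103 106 128 157 168 170 169 167 165 164 164 165 165 166 167 165 163 160 159
247 168 169 168 169 168 169 169 168 168 166 166 167 169 168 166 153 124 104 100 103 103 103 106 129 159 169 168 166 165 163 164 165 165 167 167 166 164 161 160 162
249 167 169 169 169 170 167 166 165 166 167 168 169 170 171 169 157 129 106 101 102 103 103 107 130 159 167 164 163 162 163 165 166 167 168 168 166 163 161 162 163
251 167 169 169 169 168 166 165 164 165 166 168 171 171 173 170 156 127 105 100 103 104 102 106 128 155 163 161 163 163 164 166 168 170 169 168
[... 5377 characters left out ...]
  99  93 101 104 104 104 105 104 104 103 103 104 103 104 104 103 104 102 104 103 101  94  89  98 127 165 165 165 164 164 165 165 165 164
265 167 167 168 167 166 166 167 167 163 141  95  87  87  87  86  86  91 102 104 104 103 104 103 101  96  99 104 103 104 103 101  90  86  87  88  86  87  88 103 132 133 134 133 133 132 131
268  86  87  86  87  85  85  84  84  85  88  89  87  87  87  86  87  86  86  84  86  86  86  87  85  86  87  85  86  85  86  85  87  86  87  87  86  87  86  85  85  86  86  86  85  86  84
271  86  87  86  87  85  85  85  85  86  87  88  88  87  86  86  87  87  87  86  86  87  89  88  87  87  87  87  86  86  86  85  87  87  87  86  98 119  86  86  85  86  85  85  86  86  86
```

Wrist picture: bore centre at (325.8,245) and fuse axis at column 323; the side view agrees the bore is about 2 mm further in x. Correcting by tool (-1.9, +1.5) mm and descending into the chamfer.

>>> apply_moves(plan="0.25 -0.0019 0.0015 0 0; 0.25 -0.0019 0.0015 0.005 0; 0.25 -0.0019 0.0015 0.011 0; 0.25 -0.0019 0.0015 0.017 0; 0.25 -0.0019 0.0015 0.022 0; 0.25 -0.0019 0.0015 0.026 0; 0.25 -0.0019 0.0015 0.028 0; 0.25 -0.0019 0.0015 0.028 0")

```text
t: 23.17
eef_pos: [0.522, -0.0033, 0.0939]
eef_rot: [[-0.963, 0.271, -0.001], [0.271, 0.963, 0.0], [0.001, -0.0, -1.0]]
ft_force: [-0.1, 0.3, -1.9]
opening: 0.442
grasp_force: 29.1
```

```bash
python3 - <<'E'
from h import *
s=get_state(); W=cam("wrist"); p=s["eef_pos"]; print(p,s["opening"],s["grasp_force"],s["ft_force"],s["torque"])
g=W["pixels"].astype(int).sum(2)//3
for r in range(232,285,4): print(r," ".join("%3d"%g[r,c] for c in range(300,348,1)))
E
```

```text
[ 0.52200872 -0.00326799  0.09390383] 0.4417928822781718 29.125899374485016 [-0.13938364  0.26357377 -1.87514424] [ 0.13307906 -0.05427113  0.02131679]
232 170 171 171 172 171 170 170 171 171 171 171 171 171 170 171 171 171 171 171 171 171 172 171 171 171 170 170 171 171 171 172 173 173 172 172 172 172 171 173 172 171 172 171 173 171 171 172 170
236 171 170 170 170 171 170 170 170 170 170 171 171 171 171 170 171 170 171 170 170 170 170 171 172 172 172 172 172 173 172 172 173 172 172 171 172 171 170 172 171 170 170 170 170 170 171 171 171
240 169 170 169 170 170 169 170 169 169 169 170 170 169 169 170 169 171 166 146 136 126 123 121 120 118 119 119 120 122 126 131 140 146 163 171 171 171 170 170 170 171 169 169 169 169 170 170 170
244 168 169 169 168 169 168 168 169 169 169 170 168 151 123 116 117 116 120 128 119 118 107 104  98  96 100 107 121 139 143 151 146 136 119 119 120 121 131 154 170 170 168 169 169 169 169 168 168
248 168 168 168 169 170 170 169 169 171 160 122 118 115 116 104  86  84  86  88  89  88  88  86  89  90  87  86  88  86  85  86  86  89  76  69  78 104 120 121 122 
[... 1095 characters left out ...]
  88  86  87  86  87  87  85  85  86  85  85  86  86  97 138 172 166 117  84  85  84  84  84  85  85  83  85  83
276  86  85  85  85  85  83  84  97 144 184 187 186 186 186 183 165 158 178 182 183 183 182 183 183 182 182 183 184 183 183 179 170 150 160 186 185 186 187 182 151 100  84  84  85  85  86  84  85
280  85  85  85  84  85  85  81  84  91 118 131 129 129 126 125 142 180 180 180 180 179 179 179 180 180 180 180 179 178 180 181 169 120 102 103 104 105 104 101  88  84  85  84  85  85  85  85  85
284  86  85  84  84  83  83  83  82  83  85  86  86  85  86  85  97 141 179 179 179 180 179 180 180 181 181 182 181 182 181 182 168 104  85  85  85  85  85  85  85  84  84  84  84  85  86  86  85
```

>>> apply_moves(plan="0.25 0 0.0006 0 0; 0.25 0 0.0006 0.002 0; 0.25 0 0.0006 0.004 0; 0.25 0 0.0006 0.006 0; 0.25 0 0.0006 0.008 0; 0.25 0 0.0006 0.01 0")

```text
t: 23.72
eef_pos: [0.5228, -0.0028, 0.0846]
eef_rot: [[-0.963, 0.271, 0.0], [0.271, 0.963, -0.0], [-0.0, 0.0, -1.0]]
ft_force: [0.0, 0.3, -1.1]
opening: 0.433
grasp_force: 29.1
```

>>> apply_moves(plan="0.25 0 0 0.001 0; 0.25 0 0 0.002 0; 0.25 0 0 0.003 0; 0.25 0 0 0.004 0; 0.25 0 0 0.005 0; 0.25 0 0 0.006 0")

```text
t: 24.22
eef_pos: [0.5228, -0.0028, 0.0788]
eef_rot: [[-0.963, 0.271, 0.0], [0.271, 0.963, -0.0], [-0.0, 0.0, -1.0]]
ft_force: [-0.7, -0.3, -1.5]
opening: 0.437
grasp_force: 29.1
```

>>> apply_moves(plan="0.25 0 0 0.001 0; 0.25 0 0 0.002 0; 0.25 0 0 0.003 0; 0.25 0 0 0.004 0; 0.25 0 0 0.005 0; 0.25 0 0 0.005 0")

```text
t: 24.72
eef_pos: [0.5226, -0.0028, 0.0735]
eef_rot: [[-0.963, 0.271, -0.0], [0.271, 0.963, 0.0], [0.0, -0.0, -1.0]]
ft_force: [-0.3, 0.4, -1.1]
opening: 0.437
grasp_force: 29.1
```

>>> apply_moves(plan="0.25 0 0 0.001 0; 0.25 0 0 0.002 0; 0.25 0 0 0.003 0; 0.25 0 0 0.003 0")

```text
t: 25.05
eef_pos: [0.5226, -0.0027, 0.0705]
eef_rot: [[-0.963, 0.271, -0.0], [0.271, 0.963, 0.0], [0.0, -0.0, -1.0]]
ft_force: [-0.3, 0.5, -1.6]
opening: 0.438
grasp_force: 29.1
```

>>> apply_moves(plan="0.25 0 0 0.001 0; 0.25 0 0 0.002 0; 0.25 0 0 0.003 0; 0.25 0 0 0.003 0")

```text
t: 25.38
eef_pos: [0.5228, -0.0028, 0.0678]
eef_rot: [[-0.963, 0.271, 0.0], [0.271, 0.963, -0.0], [-0.0, -0.0, -1.0]]
ft_force: [-0.4, 0.8, -0.8]
opening: 0.44
grasp_force: 29.2
```

>>> apply_moves(plan="0.25 0 0 0.0005 0; 0.25 0 0 0.001 0; 0.25 0 0 0.001 0")

```text
t: 25.63
eef_pos: [0.523, -0.0028, 0.0671]
eef_rot: [[-0.963, 0.271, 0.0], [0.271, 0.963, -0.0], [-0.0, 0.0, -1.0]]
ft_force: [-1.6, -0.0, 3.1]
opening: 0.435
grasp_force: 29.7
```

>>> apply_moves(plan="0.25 0 0 0.0005 0; 0.25 0 0 0.001 0; 0.25 0 0 0.001 0")

```text
t: 25.88
eef_pos: [0.5229, -0.0028, 0.0659]
eef_rot: [[-0.963, 0.271, 0.0], [0.271, 0.963, -0.0], [-0.0, 0.0, -1.0]]
ft_force: [-0.6, -0.8, 3.5]
opening: 0.44
grasp_force: 29.8
```

>>> apply_moves(plan="0.25 0 0 0.0005 0; 0.25 0 0 0.001 0; 0.25 0 0 0.001 0")

```text
t: 26.13
eef_pos: [0.5229, -0.0028, 0.0648]
eef_rot: [[-0.963, 0.271, 0.0], [0.271, 0.963, -0.0], [-0.0, 0.0, -1.0]]
ft_force: [-1.2, -0.5, 2.9]
opening: 0.444
grasp_force: 29.8
```

>>> apply_moves(plan="0.25 0 0 0.0005 0; 0.25 0 0 0.0005 0; 0.25 0 0 0.0005 0")

```text
t: 26.38
eef_pos: [0.5228, -0.0028, 0.0643]
eef_rot: [[-0.963, 0.271, 0.0], [0.271, 0.963, -0.0], [-0.0, 0.0, -1.0]]
ft_force: [-1.1, 0.3, 2.9]
opening: 0.435
grasp_force: 29.8
```

>>> apply_moves(plan="0.25 0 0 0.0005 0; 0.25 0 0 0.0005 0; 0.25 0 0 0.0005 0")

```text
t: 26.63
eef_pos: [0.5228, -0.0028, 0.0638]
eef_rot: [[-0.963, 0.271, 0.0], [0.271, 0.963, -0.0], [-0.0, 0.0, -1.0]]
ft_force: [-0.1, 0.7, 4.0]
opening: 0.442
grasp_force: 29.8
```

>>> apply_moves(plan="0.25 0 0 0.0005 0; 0.25 0 0 0.0005 0; 0.25 0 0 0.0005 0")

```text
t: 26.88
eef_pos: [0.5228, -0.0028, 0.0632]
eef_rot: [[-0.963, 0.271, 0.0], [0.271, 0.963, -0.0], [-0.0, -0.0, -1.0]]
ft_force: [0.4, -0.8, 3.4]
opening: 0.438
grasp_force: 29.8
```

>>> apply_moves(plan="0.25 0 0 0.0005 0; 0.25 0 0 0.0005 0; 0.25 0 0 0.0005 0")

```text
t: 27.13
eef_pos: [0.5228, -0.0028, 0.063]
eef_rot: [[-0.963, 0.271, 0.0], [0.271, 0.963, 0.0], [-0.0, 0.0, -1.0]]
ft_force: [-1.6, 0.3, 4.5]
opening: 0.44
grasp_force: 29.9
```

>>> apply_moves(plan="0.25 0 0 0.0005 0; 0.25 0 0 0.0005 0; 0.25 0 0 0.0005 0")

```text
t: 27.38
eef_pos: [0.523, -0.0027, 0.0629]
eef_rot: [[-0.963, 0.271, 0.001], [0.271, 0.963, 0.0], [-0.001, 0.0, -1.0]]
ft_force: [-1.4, 1.1, 8.3]
opening: 0.436
grasp_force: 30.3
```

```bash
python3 - <<'E'
from h import *
s=get_state(); S=cam("side"); p=s["eef_pos"]; print(p,s["opening"],s["grasp_force"],s["ft_force"],s["torque"])
T0=np.array([.5235,-.003,.063]); print("captop z63",proj(S,T0),"base top",proj(S,(.5235,-.003,.045)),"tips",proj(S,p-[0,0,.0168]))
g=S["pixels"].astype(int).sum(2)//3; x,y=proj(S,T0).astype(int)
for r in range(y-8,y+20,1): print(r," ".join("%3d"%g[r,c] for c in range(x-16,x+18)))
E
```

```text
[ 0.52300981 -0.0027401   0.06286771] 0.4359928047336216 30.282151848077774 [-1.44528907  1.14966039  8.32224716] [0.12307969 0.43805406 0.04203642]
captop z63 [290.06472126 260.50899241] base top [290.06549473 269.23643216] tips [290.30594269 268.85155822]
252 170 171 169 166 165 165 165 164 144 102  83  80  79  80  80  87 115 141 133 120 105  89 104 135 157 163 165 166 169 169 171 171 168 166
253 171 170 168 166 163 165 166 164 145 102  82  81  79  79  79  87 119 151 154 144 119  93 102 136 158 163 166 168 170 171 171 170 167 165
254 171 169 167 165 165 166 167 163 145 103  82  80  79  80  79  80  92 112 120 119  99  86 102 136 158 164 167 170 171 170 170 168 167 165
255 171 168 165 164 164 166 167 164 144 103  82  79  80  79  78  77  80  84  89  88  82  83 102 136 159 166 169 169 171 171 170 167 166 165
256 169 166 164 163 165 167 167 165 145 103  82  80  78  79  78  77  80  83  82  81  79  82 103 136 160 167 169 171 171 171 170 168 166 165
257 167 165 163 164 164 167 168 165 144 103  82  79  79  79  78  77  80  85  83  79  79  83 102 136 160 167 168 170 170 170 168 166 164 165
25
[... 2377 characters left out ...]

275 136 136 135 136 135 135 135 135 136 136 135 135 135 134 133 134 135 136 135 135 136 135 136 135 135 136 136 135 136 136 136 135 135 135
276 135 136 136 135 136 136 135 136 135 136 136 135 135 136 136 135 135 135 136 135 136 134 135 136 135 136 136 135 135 135 135 136 135 135
277 135 136 134 136 136 135 135 135 136 135 135 136 135 135 136 135 135 135 134 135 135 136 135 135 136 135 135 135 135 135 136 135 136 135
278 136 135 136 135 135 135 135 135 135 135 136 135 135 136 135 136 135 136 135 135 135 135 135 136 135 136 135 135 135 135 134 135 135 135
279 135 134 134 133 134 133 135 133 134 134 132 134 133 133 132 134 133 133 134 133 133 133 132 133 133 133 132 133 132 133 132 132 131 127
```

Stalled at z = 0.0629 with force climbing: on the floor (expected 0.0628). Bringing it up to about 12 N and holding briefly.

>>> apply_moves(plan="0.25 0 0 0.0004 0; 0.25 0 0 0.0004 0; 0.25 0 0 0.0004 0; 0.25 0 0 0.0004 0")

```text
t: 27.77
eef_pos: [0.5231, -0.0027, 0.0627]
eef_rot: [[-0.963, 0.271, 0.001], [0.271, 0.963, 0.0], [-0.001, 0.0, -1.0]]
ft_force: [-3.3, 0.5, 9.0]
opening: 0.44
grasp_force: 30.6
```

>>> apply_moves(plan="0.25 0 0 0.0003 0; 0.25 0 0 0.0003 0; 0.25 0 0 0.0003 0; 0.25 0 0 0.0003 0")

```text
t: 28.1
eef_pos: [0.5232, -0.0027, 0.0627]
eef_rot: [[-0.963, 0.271, 0.001], [0.271, 0.963, 0.0], [-0.001, 0.0, -1.0]]
ft_force: [-3.6, 0.6, 11.9]
opening: 0.438
grasp_force: 30.8
```

>>> apply_moves(plan="0.25 0 0 0 0; 0.25 0 0 0 0; 0.25 0 0 0 0; 0.25 0 0 0 0; 0.25 0 0 0 0; 0.25 0 0 0 0")

```text
t: 28.6
eef_pos: [0.5232, -0.0027, 0.0627]
eef_rot: [[-0.963, 0.271, 0.001], [0.271, 0.963, 0.0], [-0.001, 0.0, -1.0]]
ft_force: [-3.9, 0.1, 12.3]
opening: 0.443
grasp_force: 30.8
```

>>> apply_moves(plan="0.25 0 0 -0.0004 0; 0.2 0 0 -0.0006 0; 0.12 0 0 -0.0006 0; 0.08 0 0 -0.0006 0; 0.04 0 0 -0.0006 0; 0.01 0 0 -0.0006 0; 0 0 0 -0.0006 0; 0 0 0 -0.0006 0")

```text
t: 29.27
eef_pos: [0.5223, -0.0027, 0.0616]
eef_rot: [[-0.963, 0.271, -0.001], [0.271, 0.963, 0.0], [0.001, -0.0, -1.0]]
ft_force: [-0.8, -0.5, -0.0]
opening: 0.5
grasp_force: 5.4
```

>>> apply_moves(plan="0 0 0 -0.002 0; 0 0 0 -0.006 0; 0 0 0 -0.012 0; 0 0 0 -0.02 0; 0 0 0 -0.03 0; 0 0 0 -0.042 0; 0 0 0 -0.053 0; 0 0 0 -0.055 0")

```text
t: 29.93
eef_pos: [0.5247, -0.003, 0.1208]
eef_rot: [[-0.963, 0.271, 0.005], [0.271, 0.963, -0.0], [-0.005, 0.001, -1.0]]
ft_force: [1.4, -0.4, -0.5]
opening: 0.498
grasp_force: 5.7
```

```bash
python3 - <<'E'
from h import *
s=get_state(); S=cam("side"); W=cam("wrist"); p=s["eef_pos"]; print(p,s["opening"],s["grasp_force"],s["ft_force"])
for z in(.063,.065,.069): print(z,proj(S,(.5235,-.003,z)))
g=S["pixels"].astype(int).sum(2)//3; x,y=proj(S,(.5235,-.003,.063)).astype(int)
for r in range(y-16,y+18,1): print(r," ".join("%3d"%g[r,c] for c in range(x-14,x+16)))
print("tip wrist",proj(W,p-[0,0,.0168]))
g=W["pixels"].astype(int).sum(2)//3
for r in range(256,296,4): print(r," ".join("%3d"%g[r,c] for c in range(280,370,3)))
print("to stand",s["eef_rot"].T@(np.array([.4645,-.1735,.0228])-p))
E
```

```text
[ 0.52467921 -0.00295578  0.1208072 ] 0.4979039311029534 5.65229337051278 [ 1.3761701  -0.37941279 -0.45210422]
0.063 [290.06472126 260.50899241]
0.065 [290.06463439 259.52887996]
0.069 [290.06446011 257.56233649]
244 169 168 168 163 150 130 118 109  95  91  98 125 150 160 164 166 165 164 160 160 161 165 169 169 167 166 165 165 165 166
245 169 169 168 167 162 156 153 144 129 122 129 146 163 168 168 166 165 162 161 160 164 167 170 169 167 164 165 164 165 166
246 169 169 168 167 166 165 163 161 158 157 159 165 168 169 168 166 163 161 159 162 165 168 169 169 166 164 164 165 165 165
247 169 170 169 167 167 166 166 166 167 167 169 169 169 169 167 165 162 160 160 164 167 169 168 166 164 164 164 165 165 166
248 169 169 168 167 167 168 168 168 169 170 169 169 169 167 167 164 161 160 162 165 168 168 166 163 163 163 164 164 166 167
249 168 167 167 165 165 166 168 170 170 171 170 169 168 168 166 163 162 160 164 166 168 167 164 162 162 164 164 166 167 168
250 168 167 165 163 164 166 169 171 171 171 171 170 169 167 164 162 161 162 164 166 167 165 163 161 163 164 165 166 168 169
251 168 166 164 16
[... 3954 characters left out ...]
2  89  86  87  84  85 169 169 169
276 183 183  87  88  85  86 163 189 186 164 163 163 162 163 163 163 162 162 161 162 166 187 189  85  86  86  85 169 168 169
280 180 181  87  87  87  86  93 133 120 163 162 162 163 161 161 162 162 162 162 160 159 112 113  86  86  86  85 118 175 174
284 178 176  86  86  87  85  83  87  87 162 162 162 162 162 162 161 160 161 170 172 158  88  86  86  87  88  86 116 178 178
288 172 170  86  86  87  85  84  88  88 162 160 161 161 160 160 162 173 173 174 176  85  87  88  85  87  88  88  86 181 181
292 171 159  86  88  88  86  97 187 191 161 160 160 159 170 175 175 176 178 178 179 111 187 188  86  86  87  88  86 180 179
to stand [ 0.01219932 -0.18054804  0.09780523]
```

```bash
python3 - <<'E'
from h import *
s=get_state(); S=cam("side"); g=S["pixels"].astype(float).mean(2)
def low(z,r,c):
    a=np.linspace(0,2*np.pi,361); P=np.array([proj(S,(c[0]+r*np.cos(t),c[1]+r*np.sin(t),z)) for t in a]); i=P[:,1].argmax(); return P[i],P[:,0].min(),P[:,0].max(),P[:,1].min()
c=(.5235,-.003)
print("rim",low(.045,.0108,c)); 
for z in(.063,.065,.067): print(z,low(z,.007,c))
for col in range(287,294):
    v=g[:,col]; 
    def cross(r0,r1,th):
        for r in range(r0,r1):
            if (v[r]-th)*(v[r+1]-th)<=0: return round(r+(v[r]-th)/(v[r]-v[r+1]),2)
    print(col,"disc bottom",cross(260,267,130),"rim bottom",cross(270,277,128))
print(g[259:264,280:300].round())
E
```

```text
rim (array([289.98266742, 272.97097317]), np.float64(283.70126458750025), np.float64(296.4244753614202), np.float64(265.5706110684714))
0.063 (array([290.08378799, 262.89162095]), np.float64(285.9006542283721), np.float64(294.22643550833925), np.float64(258.15512786806397))
0.065 (array([290.08372117, 261.90808379]), np.float64(285.8961014487625), np.float64(294.2308098291235), np.float64(257.17842940196556))
0.067 (array([290.08365419, 260.92242242]), np.float64(285.891538893113), np.float64(294.23519353811537), np.float64(256.1996470133827))
287 disc bottom 262.02 rim bottom 273.09
288 disc bottom 262.42 rim bottom 273.46
289 disc bottom 262.71 rim bottom 273.61
290 disc bottom 262.84 rim bottom 273.67
291 disc bottom 262.83 rim bottom 273.55
292 disc bottom 262.65 rim bottom 273.6
293 disc bottom 262.34 rim bottom 273.43
[[155. 153. 153. 153. 152. 153. 156. 164. 170. 174. 175. 174. 171. 164.
  153. 147. 146. 146. 145. 142.]
 [141. 139. 139. 140. 139. 140. 146. 164. 174. 177. 176. 177. 175. 168.
  153. 140. 136. 136. 136. 135.]
 [136. 136. 135. 136. 134. 132. 137. 155. 169. 174. 174. 175. 173. 166.
  148. 136. 135. 135. 135. 135.]
 [135. 134. 135. 135. 134. 129. 123. 131. 147. 156. 160. 160. 156. 143.
  125. 126. 132. 135. 134. 135.]
 [133. 135. 135. 135. 134. 130. 114. 100. 106. 119. 124. 124. 116. 104.
  104. 120. 132. 135. 136. 135.]]
```

Fuse cap top sits about 18–19 mm above the base rim, i.e. home within picture error, and the z-stall and 12 N agree. Returning the tongs to the stand.

>>> apply_moves(plan="0.02 0 -0.01 0 0; 0.02 0.002 -0.035 0 0; 0.02 0.004 -0.07 0 0; 0.02 0.006 -0.105 0 0; 0.02 0.008 -0.14 0 0; 0.02 0.01 -0.167 0 0; 0.02 0.01 -0.18 0 0; 0.02 0.01 -0.18 0 0")

```text
t: 30.75
eef_pos: [0.4625, -0.1763, 0.1163]
eef_rot: [[-0.962, 0.274, -0.002], [0.274, 0.962, -0.0], [0.002, -0.001, -1.0]]
ft_force: [0.4, -0.2, -1.1]
opening: 0.493
grasp_force: 6.3
```

>>> apply_moves(plan="0.02 0 0 0 0; 0.02 0 0 0 0; 0.02 0 0 0 0")

```text
t: 31.0
eef_pos: [0.4644, -0.1724, 0.1168]
eef_rot: [[-0.963, 0.27, -0.001], [0.27, 0.963, 0.001], [0.001, 0.0, -1.0]]
ft_force: [0.3, -0.2, -1.1]
opening: 0.492
grasp_force: 6.3
```

```bash
python3 - <<'E'
from h import *
s=get_state(); W=cam("wrist"); p=s["eef_pos"]; R=s["eef_rot"]; print(p,s["opening"],s["grasp_force"],s["ft_force"],R[:,2])
print("to stand",R.T@(np.array([.4645,-.1735,.0228])-p),"tip",proj(W,p-[0,0,.0168]))
g=W["pixels"].astype(int).sum(2)//3
for r in range(220,292,4): print(r," ".join("%3d"%g[r,c] for c in range(274,376,3)))
c=np.array([.4648,-.1727]);u=np.array([R[0,0],R[1,0]]);v=np.array([R[0,1],R[1,1]])
for a,b in((1,1),(1,-1),(-1,1),(-1,-1)): print("pocket corner",proj(W,[*(c+a*.01*u+b*.028*v),.04]).round(1))
E
```

```text
[ 0.46435027 -0.17243189  0.11683287] 0.4923411566815496 6.26616825844394 [ 0.33225117 -0.18125906 -1.07249345] [-5.12205223e-04  5.67352529e-04 -9.99999708e-01]
to stand [-0.0004933  -0.0010264   0.09403216] tip [323.54696836 273.13585754]
220  96  64  55  53  54  53  52  52  51  51  52  50  49  50  51  50  49  51  50  51  51  50  52  51  51  52  50  52  55  53  52  61  98  97
224  95  95  95  94  95  95  94  92  93  93  92  92  92  92  91  92  92  92  91  92  91  92  92  90  92  91  92  92  92  93  92  93  96  97
228  95  89  90  53  65  92  91  90  91  90  92  90  92  90  91  90  90  92  90  91  94  94  93  94  95  95  95  93  89  52  85  87  97  96
232  96  94  94  52  65  95  94  94  95  93  94  94  95  94  94  94  94  95  95  94  94  94  95  94  95  94  95  95  87  52  93  94  96  98
236  95  92  93  52  62  95  94  94  96  95  94  95  94  95  96  95  95  95  95  94  95  95  95  95  95  96  96  97  89  52  92  94  97  98
240  95  97  94  53  61  95  93  94  95  95  93  95  94  93  94  93  94  93  93  94  94  94  95  94  95  95  95  96  87  54  92  94  97  97
244  96  95  95  53
[... 1072 characters left out ...]
  85 116 177 179 180 180 179
276 170 171 172 173 159  87  87  87  93 195 195 182 179 181 180 180 179 178 178 178 178 178 195 194 177  87  87  86  88 178 177 178 178 178
280 175 176 177 177 164  87  89  87  84 137 133 157 183 184 183 184 181 182 182 181 178 177 113 120  90  87  88  86  86 177 177 177 177 176
284 179 180 181 182 108  88  89  87  86  89  88 122 188 186 185 183 181 181 180 178 178 177  88  89  86  86  90  88  86 174 173 174 175 177
288 185 186 184 187  90  88  90  87  87  89  90 120 182 181 180 178 178 175 176 176 174 163  90  88  88  88  88  91  88 135 178 178 181 184
pocket corner [364.3 227.6]
pocket corner [282.5 227.6]
pocket corner [363.4 255.3]
pocket corner [283.4 255.3]
```

>>> apply_moves(plan="0.02 -0.0003 -0.001 0.01 0; 0.02 -0.0003 -0.001 0.027 0; 0.02 -0.0003 -0.001 0.045 0; 0.02 -0.0003 -0.001 0.062 0; 0.02 -0.0003 -0.001 0.077 0; 0.02 -0.0003 -0.001 0.087 0; 0.02 -0.0003 -0.001 0.092 0; 0.02 -0.0003 -0.001 0.092 0")

```text
t: 31.72
eef_pos: [0.4635, -0.1736, 0.0238]
eef_rot: [[-0.963, 0.27, -0.002], [0.27, 0.963, 0.001], [0.002, 0.0, -1.0]]
ft_force: [0.2, 0.2, -1.2]
opening: 0.49
grasp_force: 6.3
```

>>> apply_moves(plan="0.02 0 0 0.0005 0; 0.02 0 0 0.001 0; 0.02 0 0 0.0015 0; 0.02 0 0 0.0015 0")

```text
t: 32.05
eef_pos: [0.4649, -0.1746, 0.0244]
eef_rot: [[-0.963, 0.271, 0.001], [0.271, 0.963, -0.001], [-0.001, -0.0, -1.0]]
ft_force: [-0.4, 0.2, -0.0]
opening: 0.491
grasp_force: 6.2
```

>>> apply_moves(plan="0 0 0 0 0; -0.03 0 0 0 0; -0.06 0 0 0 0; -0.1 0 0 0 0; -0.2 0 0 0 0; -0.35 0 0 0 0; -0.5 0 0 0 0; -0.5 0 0 0 0")

```text
t: 32.72
eef_pos: [0.4645, -0.1745, 0.0238]
eef_rot: [[-0.963, 0.271, 0.0], [0.271, 0.963, -0.0], [-0.0, -0.0, -1.0]]
ft_force: [0.7, -0.8, 0.2]
opening: 0.748
grasp_force: 0.0
```

>>> apply_moves(plan="-0.5 0 0 -0.003 0; -0.5 0 0 -0.01 0; -0.5 0 0 -0.025 0; -0.5 0 0 -0.045 0; -0.5 0 0 -0.07 0; -0.5 0 0 -0.1 0; -0.5 0 0 -0.13 0; -0.5 0 0 -0.16 0")

```text
t: 33.38
eef_pos: [0.4642, -0.1743, 0.1858]
eef_rot: [[-0.963, 0.271, 0.0], [0.271, 0.963, -0.0], [-0.0, -0.0, -1.0]]
ft_force: [1.6, -0.3, 0.0]
opening: 0.75
grasp_force: 0.0
```

>>> apply_moves(plan="-0.5 0.03 0 -0.02 0; -0.5 0.042 0.008 -0.04 0; -0.5 0.042 0.02 -0.055 0; -0.5 0.042 0.02 -0.055 0; -0.5 0.042 0.02 -0.055 0")

```text
t: 33.8
eef_pos: [0.4302, -0.1438, 0.2403]
eef_rot: [[-0.963, 0.27, 0.003], [0.27, 0.963, -0.002], [-0.003, -0.001, -1.0]]
ft_force: [0.1, -0.8, -0.3]
opening: 0.749
grasp_force: 0.0
```

```bash
python3 - <<'E'
from h import *
s=get_state(); W=cam("wrist"); S=cam("side"); p=s["eef_pos"]; R=s["eef_rot"]; print(p,s["ft_force"],s["t"])
f=lambda x,y,h:proj(W,np.array([.4645,-.1733,.006+h/1000])+R@np.array([x,y,0])).round(1)
print("cross corners expected",f(.008,.018,113),f(.008,-.018,113),f(-.008,.018,113),f(-.008,-.018,113))
g=W["pixels"].astype(int).sum(2)//3; x,y=f(0,0,113).astype(int)
for r in range(y-24,y+24,3): print(r," ".join("%3d"%g[r,c] for c in range(x-42,x+42,3)))
B=proj(W,(.5235,-.002,.063)); x,y=B.astype(int); print("fuse cap exp",B)
for r in range(max(0,y-15),y+16,3): print(r," ".join("%3d"%g[r,c] for c in range(max(0,x-20),min(640,x+20),2)))
S0=np.array(cv2.imread("pics/side0.png"))[...,::-1].astype(int); d=np.abs(S["pixels"].astype(int)-S0).sum(2)>60
n,l,st,c=cv2.connectedComponentsWithStats(d.astype(np.uint8)); print([list(q) for q in st[1:] if q[4]>15])
E
```

```text
[ 0.43015521 -0.14383335  0.24034668] [ 0.08210255 -0.82828588 -0.26956629] 33.8
cross corners expected [322.4 262.8] [278.9 262.8] [322.4 280.7] [279.5 280.7]
247 174 173  89  91  90  90  93  45  73 173 168  99  53  52  54  53  53  51  52  80 175 132  42  45  54  83  95  96
250 174 176  91  92  92  92  91  45  74 168 191  52  53  53  53  53  53  52  52  84 186  78  43  45  54  84  93  95
253 177 178  90  93 143 120  91  43  74 167 185  87  87  87  87  86  86  86  86 105 174  53  44  51  85  86  87  95
256 178 176  90 104 189 186  91  67  82 168 188  91  91  91  92  91  92  92  92 108 110  71  56  57 100  93  94 151
259 176 174  94  94 143 141  92  85  84  89  88  93  93  94  93  94  95  95  94  91  84  84  78  55  96  95  97 108
262 175 175 150 107 108 107 107  96  87 179 103  59  60  59  60  60  59  59 155 177  59  96  78  64  90  91  91  92
265 172 169 166 164 162 159 161  78  86  86  85  85  83  86  85  86  85  85  85  84  82 116  76 168 169 171 172 172
268 165 161 161 160 164 164 166  83  91  90  91  91  91  91  91  90  90  91  90  91  89 119  78 169 170 171 172 172
271 165 164 
[... 2363 characters left out ...]
, np.int32(11), np.int32(71)], [np.int32(501), np.int32(171), np.int32(139), np.int32(309), np.int32(18003)], [np.int32(594), np.int32(171), np.int32(46), np.int32(91), np.int32(3098)], [np.int32(287), np.int32(259), np.int32(8), np.int32(9), np.int32(56)], [np.int32(287), np.int32(269), np.int32(8), np.int32(4), np.int32(26)], [np.int32(285), np.int32(351), np.int32(12), np.int32(18), np.int32(175)], [np.int32(613), np.int32(420), np.int32(27), np.int32(8), np.int32(81)], [np.int32(545), np.int32(423), np.int32(82), np.int32(39), np.int32(319)], [np.int32(609), np.int32(432), np.int32(30), np.int32(8), np.int32(45)], [np.int32(581), np.int32(454), np.int32(59), np.int32(26), np.int32(527)]]
```

The tongs stand just where they started (no difference in the side picture) and their cross-piece sits where expected. The fuse is in the base, and only the robot, the rack well and the base have changed. Handing in.

```bash
python3 -c "
from bench import job_done; print(job_done())"
```

```text
the job is handed in; nothing more can be done
None
```

The slim fuse is in the grey base's bore, pressed to the floor with about 12 N and released; the tongs are back upright in their stand, and the job was handed in at about 34 s.

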